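# Line up pipe rings by diameter on a pin strip

## Robot

A 6-joint arm with a two-finger parallel gripper is mounted at the origin on a cart in front of the work surface, level with it; the furniture and walls round the work are solid. World frame = base frame: x ahead of the robot, y to its left, z up, the work surface at z = 0. Lengths are in m, angles in degrees, forces in N, time in s.
With the tool pointing down it reaches from about 0.25 to 0.725 m from the base axis. Payload 4 kg.
Tool frame: the origin (TCP) lies on the centre line of the jaws, within the pads' length; the fingertips stand 19 mm ahead of it and the grasp point (between the pads) is the TCP; z points along the fingers, y is the direction in which the jaws open and shut (so a half turn about z gives the same grasp; the last joint's range is limited). The gripper opens to 85 mm and grips with 20 to 120 N. Pads are 22 mm wide; open, the fingers measure 114 mm over their backs; the gripper's body (76 mm by 85 mm) begins 54 mm behind the grasp point. The pads swing forward as they close: fully open they stand 13 mm farther back than shut.
Start: joints at [-72.479, 13.785, 0.286, 76.501, 0, 90], TCP at [0.151, -0.477, 0.25] pointing down, gripper open.
Joint ranges: [-155.79, 155.79], [-60.16, 107.12], [-62.33, 73.08], [-114, 123.19], [-81.49, 82.49], [-180, 180]. Speed limits (degrees/s): [159.86, 159.86, 180, 180, 180, 180].

## Interface

Orientations are given as [roll, pitch, yaw] about the fixed x, y, z axes, in that order (R = Rz(yaw) Ry(pitch) Rx(roll)).
In Python, from bench import readout, cams, robot gives the robot as it stands. The module is installed in compiled form; this text tells all that it offers.
- The arm moves only by the tool apply_moves, never from a script. Its argument "commands" is a list of rows, each an object of numbers: "hand": the opening, from 0 (shut) to 1 (fully open); "x", "y", "z": the shift along the world's x, y, z in m; "wx", "wy", "wz": the turn, a rotation vector about the world's x, y, z in degrees. A call has 1 to 5 rows; each row is the pose to reach, as a shift and turn from the pose measured when the call began; what a row does not reach only later rows make up. A row lasts 1/12 s, in which the tool goes at most 41.7 mm and 7.16 degrees, less where a joint would pass 70% of its speed; a pose out of reach is approached as far as the arm can. A call with a gripper value outside its range is refused whole. The fingers move at their own pace and stop on an object; "grip_force" is the grip in N (left out, the last holds). Time passes only in rows, so rows that repeat a pose let the fingers close. It gives the time, the measured TCP pose, the force and the opening at its end, in the units of the state.
- readout.read_state(): the state, without advancing time (a new reading comes with each control period).
- cams.grab_frame(name): name is "scene" or "top" or "wrist"; returns the picture (384x512x3 uint8, blue, green, red); there is no depth.
- cams.get_calibration(name): a dict with "vertical_fov" (degrees; the focal length in pixels is half the picture's height over the tangent of half this angle, whatever the lens; pixels are square), "cx", "cy" (the principal point, pixels), "camera_from_world" (4x4, takes a point from world to camera coordinates). Camera axes: x right, y down, z forward; pixel columns grow to the right and rows downward; lengths in m; the calibration is good to about 2 mm. The wrist camera is an equidistant fisheye: a pixel r from the principal point sees the ray r / f radians off the axis. A picture is of the moment at which its call begins: read the wrist's pose just before it. get_calibration takes no time and is no camera call; for the wrist camera it gives the pose at the moment of the call.
- robot.job_done(): hands the job in, once; it reports no verdict.
The state is a dict: "time_s": time; "joints": joint angles; "joint_vel": joint speeds; "joint_efforts": joint torques, N m; "tcp_pos": TCP position; "ee_rot": TCP orientation; "force": force on the tool from outside, world axes, zero at the start; "ft_torque": the same for the moment, N m; "opening": opening from 0.0 (shut) to 1.0 (fully open).
Only numpy, scipy, OpenCV 4.12 (cv2) and the standard library are available. Lean on these libraries where they do the work, as an engineer would, in place of code of your own. Each camera call takes 0.05 s, during which the arm holds its last target.

## Task

Set the four loose steel pipe rings out for welding on the pin strip, one over each pin in order of diameter: the smallest on the pin next to the tall stop post, the largest on the pin farthest from it. Each ring must lie flat on the strip, roughly centred round its pin (to about a centimetre), and be let go.

Things in the scene. Friction and masses are not known exactly. Their poses are not given: they have to be found in the camera images.
- ring_36: loose plain steel pipe ring, outer diameter 36 mm, bore 26 mm (wall 5 mm), 26 mm high, standing flat on the table with its bore upright; 70 g give or take; origin at the centre of its underside, z up along its axis. One of four rings that differ only in diameter (36, 45, 54 and 63 mm).
- ring_45: loose plain steel pipe ring, outer diameter 45 mm, bore 35 mm (wall 5 mm), 26 mm high, standing flat on the table with its bore upright; 90 g give or take; origin at the centre of its underside, z up along its axis. One of four rings that differ only in diameter (36, 45, 54 and 63 mm).
- ring_54: loose plain steel pipe ring, outer diameter 54 mm, bore 44 mm (wall 5 mm), 26 mm high, standing flat on the table with its bore upright; 110 g give or take; origin at the centre of its underside, z up along its axis. One of four rings that differ only in diameter (36, 45, 54 and 63 mm).
- ring_63: loose plain steel pipe ring, outer diameter 63 mm, bore 53 mm (wall 5 mm), 26 mm high, standing flat on the table with its bore upright; 130 g give or take; origin at the centre of its underside, z up along its axis. One of four rings that differ only in diameter (36, 45, 54 and 63 mm).
- pin_strip: fixed light flat bar 70 x 370 x 6 mm on the table; origin at the centre of its underside, x across it, y along the row, z up. Four locating pins stand on its centre line 75 mm apart (y = -112.5 to 112.5 mm). 50 mm beyond the last pin stands the stop post at one end and, at the other, only a low round button 24 mm across, 7.5 mm high. Which end has the post changes from start to start.
- pin_a: one of the four equal dark locating pins, fixed on the bar in any order of their letters: 10 mm diameter, 17 mm high over the bar, tapered at the top, with a foot 18 mm across and 2 mm thick that fits inside every ring's bore; origin at the centre of its foot, on the bar's top (6 mm over the table). A ring goes over the pin and rests flat on the bar.
- pin_b: one of the four equal dark locating pins, fixed on the bar in any order of their letters: 10 mm diameter, 17 mm high over the bar, tapered at the top, with a foot 18 mm across and 2 mm thick that fits inside every ring's bore; origin at the centre of its foot, on the bar's top (6 mm over the table). A ring goes over the pin and rests flat on the bar.
- pin_c: one of the four equal dark locating pins, fixed on the bar in any order of their letters: 10 mm diameter, 17 mm high over the bar, tapered at the top, with a foot 18 mm across and 2 mm thick that fits inside every ring's bore; origin at the centre of its foot, on the bar's top (6 mm over the table). A ring goes over the pin and rests flat on the bar.
- pin_d: one of the four equal dark locating pins, fixed on the bar in any order of their letters: 10 mm diameter, 17 mm high over the bar, tapered at the top, with a foot 18 mm across and 2 mm thick that fits inside every ring's bore; origin at the centre of its foot, on the bar's top (6 mm over the table). A ring goes over the pin and rests flat on the bar.
- stop_post: the dark upright stop post, fixed at one end of the bar in line with the pins: 16 mm diameter (24 mm at its foot), 45 mm high over the bar, clearly taller than the pins; origin at the centre of its foot, on the bar's top. It marks the end of the row where the smallest ring belongs.
Not all that is in view belongs to the job. What is shaped like the ring_54 but purple or yellow is not meant. What is shaped like the ring_36 but orange or turquoise is not meant.

How it is judged (in metres and radians):
At the end, for the whole second after the job is handed in: From the stop post the rings stand in the order 36, 45, 54, 63 mm, each over its own pin: centre within 12 mm of the pin along the row and 12 mm of the strip's centre line, flat on the strip (underside within 3 mm of its top, tilt under 0.1 rad), at rest and touched by no finger (horizontal distance between ring_36 and stop_post between 0.038 and 0.062 m and x of ring_36 in the frame of pin_strip between -0.012 and 0.012 m and z of each of ring_36, ring_45, ring_54, ring_63 in the frame of pin_strip below 0.009 m and angle between each of ring_36, ring_45, ring_54, ring_63's own z axis and vertical below 0.1 rad and linear speed of each of ring_36, ring_45, ring_54, ring_63 below 0.02 m/s and contact force between each of ring_36, ring_45, ring_54, ring_63 and the fingers below 0.05 N and horizontal distance between ring_45 and stop_post between 0.113 and 0.137 m and x of ring_45 in the frame of pin_strip between -0.012 and 0.012 m and horizontal distance between ring_54 and stop_post between 0.188 and 0.212 m and x of ring_54 in the frame of pin_strip between -0.012 and 0.012 m and horizontal distance between ring_63 and stop_post between 0.263 and 0.287 m and x of ring_63 in the frame of pin_strip between -0.012 and 0.012 m).
It also fails if it takes over 88 s, if anything falls off the work surface, if the arm or the gripper's body presses on something with over 40 N, if the wrist force passes 120 N, or if a joint passes its speed limit or range.

## Working session

There is one attempt and no reset: what is moved stays moved. The work goes in short steps, Python scripts to look and compute and a tool call to move; the robot and the scene stay as the last step left them, time stands still between calls to the robot, and variables do not carry over. Pictures are saved under pics/ and viewed, and the job is handed in when it is done.

Besides the shell and the picture viewer there is one more tool, called after "Call:" by a JSON object that holds its "name" and its "arguments". apply_moves: Moves the arm, as the interface text tells. Its arguments: {"type":"object","properties":{"commands":{"type":"array","items":{"type":"object","properties":{"hand":{"type":"number"},"x":{"type":"number"},"y":{"type":"number"},"z":{"type":"number"},"wx":{"type":"number"},"wy":{"type":"number"},"wz":{"type":"number"}}}},"grip_force":{"type":"number"}},"required":["commands"]}

```bash
mkdir -p pics; ls; python3 - <<'E'
from bench import readout, cams, robot
import cv2
print(readout.read_state())
for n in ["top","scene"]:
    cv2.imwrite(f"pics/{n}0.png",cv2.resize(cams.grab_frame(n),(800,600),interpolation=cv2.INTER_CUBIC)); print(n,cams.get_calibration(n))
E
```

```text
pics
{'time_s': 0.0, 'joints': array([-7.24800422e+01,  1.38345894e+01,  2.13996644e-01,  7.64999372e+01,
        2.07124223e-04,  8.99975128e+01]), 'joint_vel': array([ 0.03684377,  0.02181346, -0.09699009, -0.07171654,  0.12186114,
       -0.00526325]), 'joint_efforts': array([ 2.50549274e-04, -3.72320974e+01,  2.52405828e+01,  1.71649747e-02,
       -2.04296407e-05, -2.16965752e-06]), 'tcp_pos': array([ 0.150346  , -0.47625467,  0.24939394]), 'ee_rot': array([-1.79879470e+02, -2.12355893e-04,  1.75224445e+01]), 'force': array([ 0.48650796, -0.34543825,  0.7714926 ]), 'ft_torque': array([ 0.03929544,  0.04196624, -0.0192841 ]), 'opening': 1.002189778017612}
top {'vertical_fov': 57.07096469170725, 'cx': 258.2131223825972, 'cy': 189.19090109882112, 'camera_from_world': array([[ 0.02609569, -0.99965362,  0.00341303, -0.16340784],
       [-0.99695658, -0.02627587, -0.07339725,  0.40417831],
       [ 0.0734615 , -0.00148729, -0.99729694,  0.94410307],
       [ 0.        ,  0.        ,  0.        ,  1.        ]])}
scene {'vertical_fov': 44.84223893431655, 'cx': 261.78646438380053, 'cy': 190.29781654709612, 'camera_from_world': array([[ 0.56458592, -0.82527212,  0.01298723, -0.37294102],
       [-0.30233573, -0.2214243 , -0.92712695,  0.1441316 ],
       [ 0.76800771,  0.51951632, -0.3745223 ,  0.85736344],
       [ 0.        ,  0.        ,  0.        ,  1.        ]])}
```

View pics/top0.png

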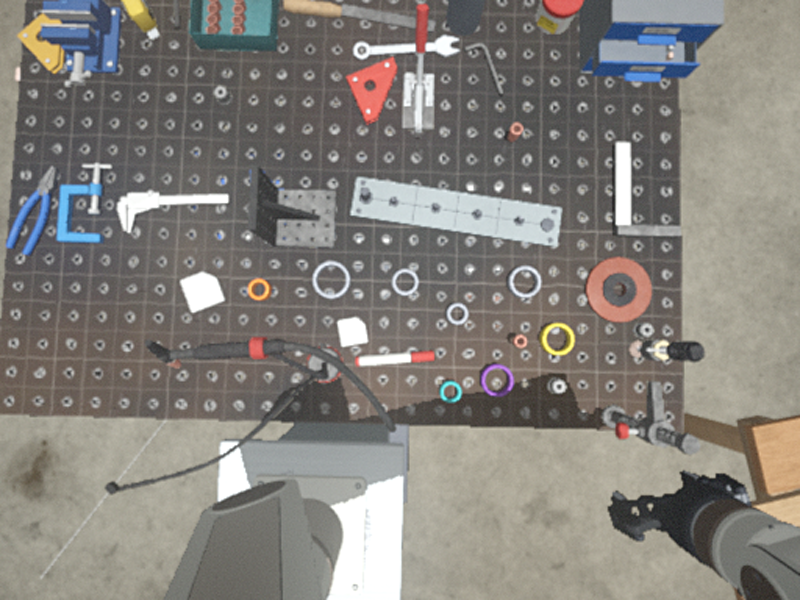

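View pics/scene0.png

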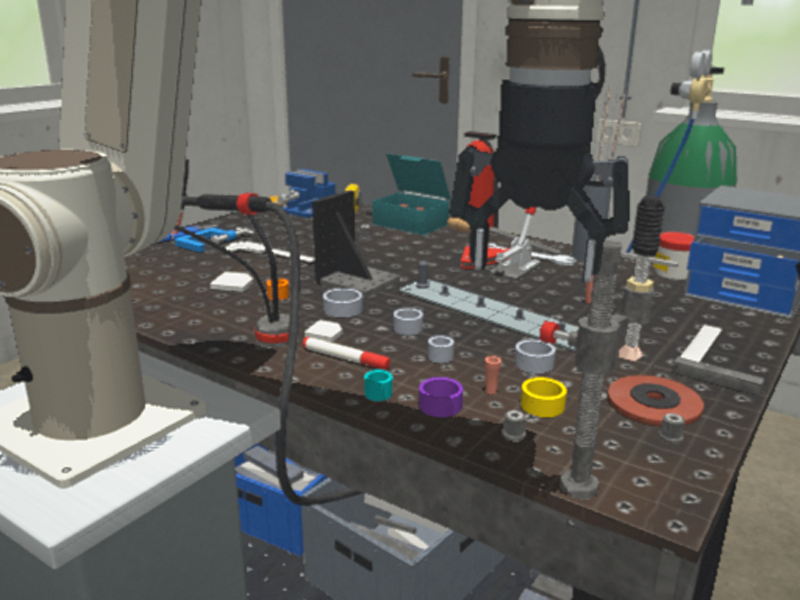

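The top view shows the grey rings at about (331,280) for 63, (405,281) for 45, (525,282) for 54 and (457,314) for 36, in 800x600 pixels. The strip's post end looks to be the left one, near (365,192). I'll zoom in to confirm.

```bash
python3 - <<'E'
from bench import cams
import cv2
im=cams.grab_frame("top"); cv2.imwrite("pics/top_raw.png",im)
c=im[105:165,215:365]; cv2.imwrite("pics/strip.png",cv2.resize(c,None,fx=5,fy=5,interpolation=cv2.INTER_CUBIC))
c=im[160:220,195:355]; cv2.imwrite("pics/rings.png",cv2.resize(c,None,fx=5,fy=5,interpolation=cv2.INTER_CUBIC))
E
```

```text
(no output)
```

View pics/strip.png

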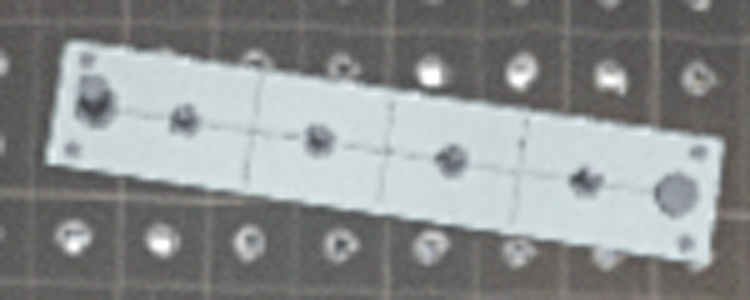

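View pics/rings.png

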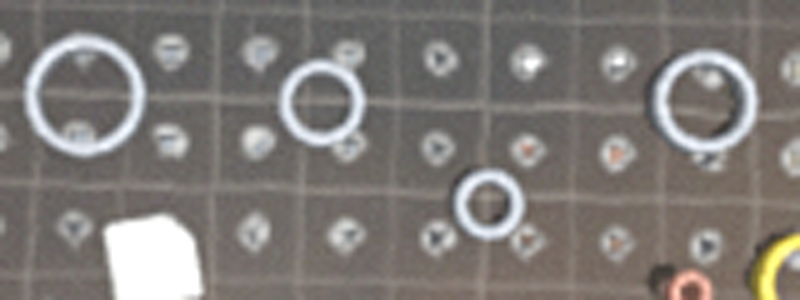

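```bash
cat > h.py <<'E'
import numpy as np, cv2
from bench import cams, readout
def px2w(name,uv,z,cal=None):
    c=cal or cams.get_calibration(name); f=192/np.tan(np.radians(c["vertical_fov"]/2))
    T=c["camera_from_world"]; R,t=T[:3,:3],T[:3,3]; o=-R.T@t
    a=(uv[0]-c["cx"])/f; b=(uv[1]-c["cy"])/f
    if name=="wrist":
        r=np.hypot(a,b); s=np.sin(r)/max(r,1e-9); d=np.array([a*s,b*s,np.cos(r)])
    else: d=np.array([a,b,1.])
    d=R.T@d; return (o+d*(z-o[2])/d[2])[:2]
def crop(p,off,k=5): return ((p[0]+.5)/k-.5+off[0],(p[1]+.5)/k-.5+off[1])
E
python3 - <<'E'
from h import *
np.set_printoptions(precision=4,suppress=True)
so=(215,105);ro=(195,160)
C=[px2w("top",crop(p,so),.006) for p in [(66,42),(722,138),(710,264),(47,163)]]
for c in C:print(c)
m=np.mean(C,0); print("mid",m)
d=(C[1]+C[2]-C[0]-C[3])/2; print("len",np.linalg.norm(d),"ang",np.degrees(np.arctan2(d[1],d[0])))
u=d/np.linalg.norm(d)
for p in [(184,120),(318,141),(451,160),(587,181)]: print("pin",px2w("top",crop(p,so),.018))
print("button",px2w("top",crop((677,194),so),.012))
for s in (-112.5,-37.5,37.5,112.5): print("nom",m+u*s/1000)
for n,p in [(63,(85,95)),(45,(322,103)),(54,(704,102)),(36,(489,204))]: print(n,px2w("top",crop(p,ro),.026))
E
```

```text
[ 0.6195 -0.0625]
[ 0.5751 -0.4285]
[ 0.5042 -0.4223]
[ 0.5509 -0.0542]
mid [ 0.5624 -0.2419]
len 0.36986801135083636 ang -97.07918696433534
pin [ 0.5742 -0.1297]
pin [ 0.5645 -0.2035]
pin [ 0.5559 -0.2766]
pin [ 0.5462 -0.3512]
button [ 0.5416 -0.4022]
nom [ 0.5763 -0.1302]
nom [ 0.5671 -0.2047]
nom [ 0.5578 -0.2791]
nom [ 0.5486 -0.3535]
63 [ 0.4328 -0.0266]
45 [ 0.4318 -0.1542]
54 [ 0.4378 -0.3599]
36 [ 0.3798 -0.2451]
```

```bash
cat >> h.py <<'E'
def ray(name,uv):
    c=cams.get_calibration(name); f=192/np.tan(np.radians(c["vertical_fov"]/2)); T=c["camera_from_world"]
    R,t=T[:3,:3],T[:3,3]; d=R.T@np.array([(uv[0]-c["cx"])/f,(uv[1]-c["cy"])/f,1]); return -R.T@t,d/np.linalg.norm(d)
def tri(a,b):
    o1,d1=ray("top",a);o2,d2=ray("scene",b); s=np.linalg.lstsq(np.array([d1,-d2]).T,o2-o1,rcond=None)[0]
    p,q=o1+d1*s[0],o2+d2*s[1]; return (p+q)/2,np.linalg.norm(p-q)
E
python3 - <<'E'
from h import *
k=.64
for n,a,b in [("band",(257,348),(247,203)),("clamp handle",(622,431),(549,332)),("clamp top a",(650,390),(612,245)),("clamp top b",(690,443),(612,245)),("clamp top c",(607,415),(612,245)),("plate top",(263,175),(333,192)),("tall glue",(640,349),(648,200)),("tall glue b",(695,351),(648,200))]:
    print(n,*tri((a[0]*k,a[1]*k),(b[0]*k,b[1]*k)))
E
python3 - <<'E'
import cv2
im=cv2.imread("pics/top_raw.png")
c=im[205:345,370:512]; cv2.imwrite("pics/cl.png",cv2.resize(c,None,fx=4,fy=4,interpolation=cv2.INTER_CUBIC))
E
```

```text
band [0.31589643 0.05255592 0.18780709] 5.3755856003343535e-05
clamp handle [ 0.20940094 -0.47269884  0.1636157 ] 0.0011803388577542703
clamp top a [ 0.27896171 -0.49169676  0.23557352] 0.01950310663135299
clamp top b [ 0.21260659 -0.52171865  0.2610539 ] 0.0018175714648490289
clamp top c [ 0.25480585 -0.46736234  0.23139025] 0.08290145764693133
plate top [0.56475896 0.07773049 0.15184288] 0.03389700681041744
tall glue [ 0.33883975 -0.48626987  0.26272626] 0.05668226513763759
tall glue b [ 0.32851622 -0.5176744   0.27884536] 0.002807732852674605
```

View pics/cl.png

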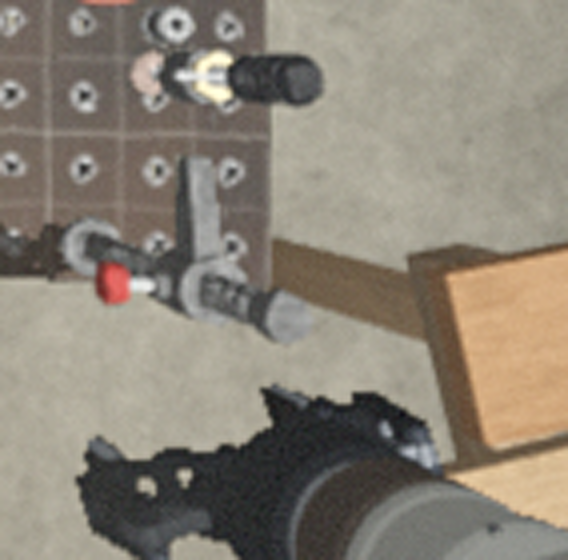

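The crop shows the clamp top at about (285,312), which puts it near (.21,-.52,.26) in world. I'll move away in +y and up first, then over ring_36, turning the jaws to lie across the strip.

Call:
{"name": "apply_moves", "arguments": {"commands": [{"x":0,"y":0.03,"z":0.02,"wz":7,"hand":1},{"x":0,"y":0.065,"z":0.03,"wz":14,"hand":1},{"x":0.01,"y":0.1,"z":0.03,"wz":21,"hand":1},{"x":0.025,"y":0.135,"z":0.03,"wz":28,"hand":1},{"x":0.05,"y":0.165,"z":0.03,"wz":35,"hand":1}], "grip_force": 40}}

```text
schema error: expected keys hand, x, y, z, wx, wy, wz
```

Call:
{"name": "apply_moves", "arguments": {"commands": [{"x":0,"y":0.03,"z":0.02,"wx":0,"wy":0,"wz":7,"hand":1},{"x":0,"y":0.065,"z":0.03,"wx":0,"wy":0,"wz":14,"hand":1},{"x":0.01,"y":0.1,"z":0.03,"wx":0,"wy":0,"wz":21,"hand":1},{"x":0.025,"y":0.135,"z":0.03,"wx":0,"wy":0,"wz":28,"hand":1},{"x":0.05,"y":0.165,"z":0.03,"wx":0,"wy":0,"wz":35,"hand":1}], "grip_force": 40}}

```text
time_s: 0.57
tcp_pos: [0.1992, -0.3092, 0.2796]
ee_rot: [-179.9, 0.0, 52.7]
force: [0.8, -0.5, 0.5]
opening: 1.002
```

Call:
{"name": "apply_moves", "arguments": {"commands": [{"x":0.035,"y":0.013,"z":0,"wx":0,"wy":0,"wz":6,"hand":1},{"x":0.07,"y":0.026,"z":-0.01,"wx":0,"wy":0,"wz":12,"hand":1},{"x":0.105,"y":0.039,"z":-0.03,"wx":0,"wy":0,"wz":18,"hand":1},{"x":0.14,"y":0.052,"z":-0.05,"wx":0,"wy":0,"wz":24,"hand":1},{"x":0.175,"y":0.064,"z":-0.06,"wx":0,"wy":0,"wz":30,"hand":1}]}}

```text
time_s: 0.98
tcp_pos: [0.3746, -0.2435, 0.2177]
ee_rot: [-179.7, -0.0, 83.0]
force: [0.4, -0.6, 0.6]
opening: 1.002
```

```bash
cat > w.py <<'E'
import sys
from h import *
n=sys.argv[1]
print({k:np.round(v,4) for k,v in readout.read_state().items() if k in("time_s","tcp_pos","ee_rot","opening","force")})
c=cams.get_calibration("wrist"); im=cams.grab_frame("wrist"); 
import pickle; pickle.dump((c,im),open(f"pics/{n}.pkl","wb"))
cv2.imwrite(f"pics/{n}.png",cv2.resize(im,(800,600),interpolation=cv2.INTER_CUBIC))
E
python3 w.py w1
```

```text
{'time_s': np.float64(0.9833), 'tcp_pos': array([ 0.3746, -0.2435,  0.2177]), 'ee_rot': array([-1.797296e+02, -4.840000e-02,  8.299230e+01]), 'force': array([ 0.3654, -0.6178,  0.6428]), 'opening': np.float64(1.0018)}
```

View pics/w1.png

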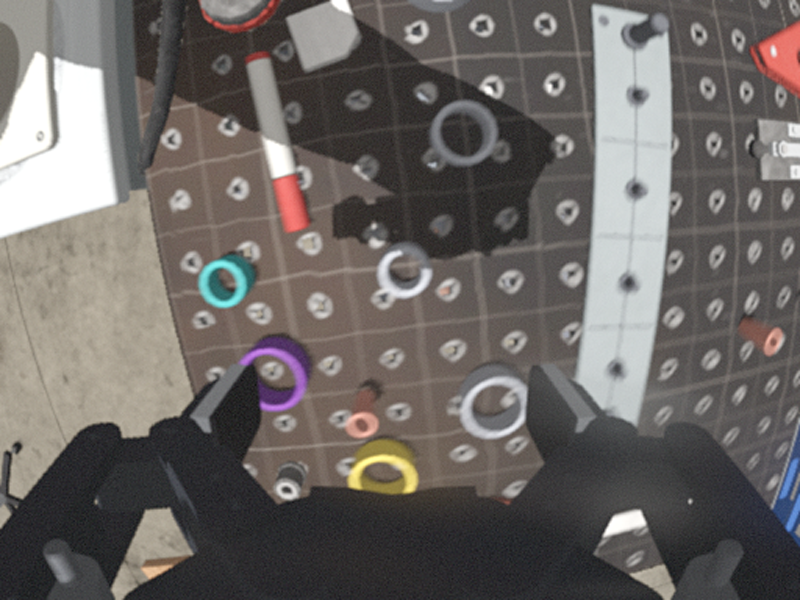

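The wrist view shows the tall post at (650,28), with the pins at (638,95), (636,189), (628,283) and (617,370). Ring_36 is at (403,270) and ring_45 at (464,132). I'll cross-check these against the top camera.

```bash
python3 - <<'E'
from h import *
import pickle
c,im=pickle.load(open("pics/w1.pkl","rb"))
g=lambda p:((p[0]+.5)*.64-.5,(p[1]+.5)*.64-.5)
for n,p,z in [("36",(404,270),.026),("45",(464,132),.026),("54",(495,407),.026),("p1",(638,95),.018),("p2",(636,189),.018),("p3",(628,283),.018),("p4",(617,370),.018)]: print(n,px2w("wrist",g(p),z,c))
cv2.imwrite("pics/w1c.png",cv2.resize(im[140:210,225:295],None,fx=8,fy=8,interpolation=cv2.INTER_CUBIC))
E
```

```text
36 [ 0.38205021 -0.24238409]
45 [ 0.4336674  -0.15243545]
54 [ 0.44005594 -0.35819817]
p1 [ 0.57456693 -0.12881917]
p2 [ 0.56494642 -0.20114106]
p3 [ 0.55548119 -0.27384386]
p4 [ 0.54780999 -0.34710822]
```

View pics/w1c.png

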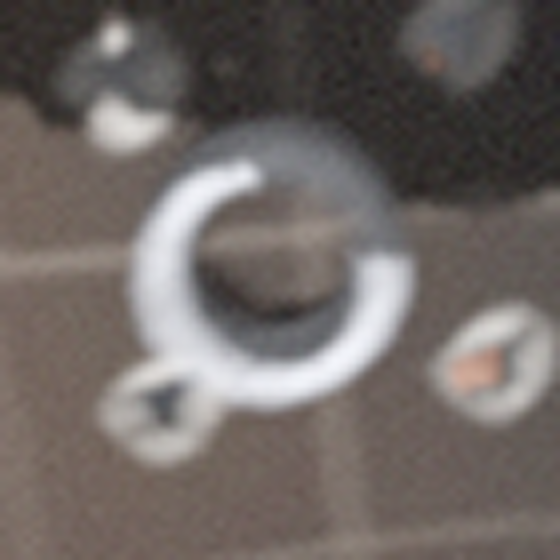

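Call:
{"name": "apply_moves", "arguments": {"commands": [{"x":0.006,"y":-0.0005,"z":-0.04,"wx":0,"wy":0,"wz":0,"hand":1},{"x":0.006,"y":-0.0005,"z":-0.08,"wx":0,"wy":0,"wz":0,"hand":1},{"x":0.006,"y":-0.0005,"z":-0.12,"wx":0,"wy":0,"wz":0,"hand":1},{"x":0.006,"y":-0.0005,"z":-0.16,"wx":0,"wy":0,"wz":0,"hand":1},{"x":0.006,"y":-0.0005,"z":-0.175,"wx":0,"wy":0,"wz":0,"hand":1}]}}

```text
time_s: 1.45
tcp_pos: [0.3827, -0.2397, 0.0359]
ee_rot: [-179.4, -0.5, 83.5]
force: [-0.2, 1.3, 0.1]
opening: 1.001
```

Call:
{"name": "apply_moves", "arguments": {"commands": [{"x":0,"y":0,"z":-0.01,"wx":0,"wy":0,"wz":0,"hand":1},{"x":0,"y":0,"z":-0.019,"wx":0,"wy":0,"wz":0,"hand":0.8},{"x":0,"y":0,"z":-0.019,"wx":0,"wy":0,"wz":0,"hand":0.6},{"x":0,"y":0,"z":-0.019,"wx":0,"wy":0,"wz":0,"hand":0.3},{"x":0,"y":0,"z":-0.019,"wx":0,"wy":0,"wz":0,"hand":0.2}]}}

```text
time_s: 1.87
tcp_pos: [0.3835, -0.2404, 0.0179]
ee_rot: [-179.6, -0.4, 83.5]
force: [-0.8, 0.2, 0.9]
opening: 0.459
```

```bash
python3 w.py w2
```

```text
{'time_s': np.float64(1.8667), 'tcp_pos': array([ 0.3835, -0.2404,  0.0179]), 'ee_rot': array([-179.5519,   -0.4147,   83.4779]), 'force': array([-0.8244,  0.1508,  0.8871]), 'opening': np.float64(0.4592)}
```

View pics/w2.png

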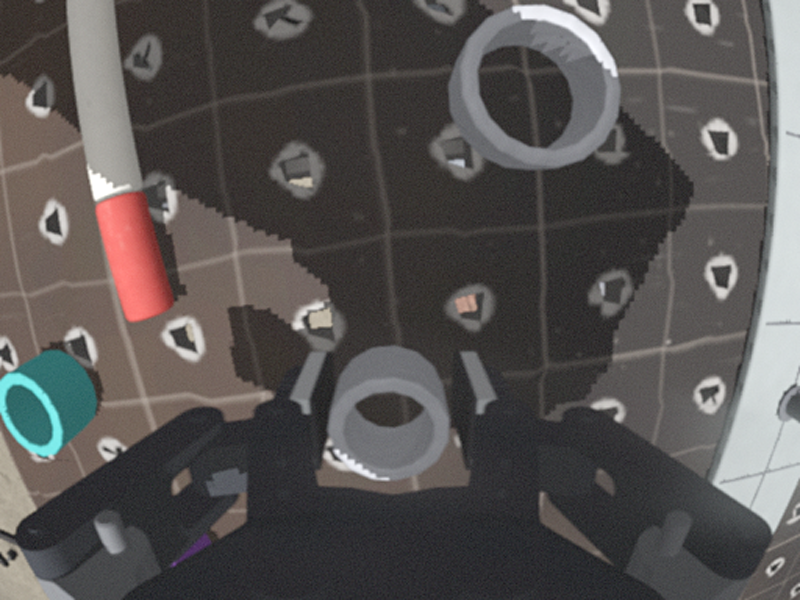

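Ring_36 sits between the pads at (388,425). The tool is about 4 mm low and 3 mm off in y, so I'll trim that and then close.

Call:
{"name": "apply_moves", "arguments": {"commands": [{"x":-0.001,"y":-0.0035,"z":0.005,"wx":0,"wy":0,"wz":0,"hand":0.48},{"x":-0.001,"y":-0.0035,"z":0.005,"wx":0,"wy":0,"wz":0,"hand":0.2},{"x":-0.001,"y":-0.0035,"z":0.005,"wx":0,"wy":0,"wz":0,"hand":0.2},{"x":-0.001,"y":-0.0035,"z":0.005,"wx":0,"wy":0,"wz":0,"hand":0.2},{"x":-0.001,"y":-0.0035,"z":0.005,"wx":0,"wy":0,"wz":0,"hand":0.2}]}}

```text
time_s: 2.33
tcp_pos: [0.3845, -0.2455, 0.0258]
ee_rot: [-179.9, -0.2, 83.5]
force: [-2.6, 0.3, 9.9]
opening: 0.413
```

```bash
python3 w.py w3
```

```text
{'time_s': np.float64(2.3333), 'tcp_pos': array([ 0.3845, -0.2455,  0.0258]), 'ee_rot': array([-179.8638,   -0.2455,   83.4735]), 'force': array([-2.5574,  0.3297,  9.8928]), 'opening': np.float64(0.4135)}
```

View pics/w3.png

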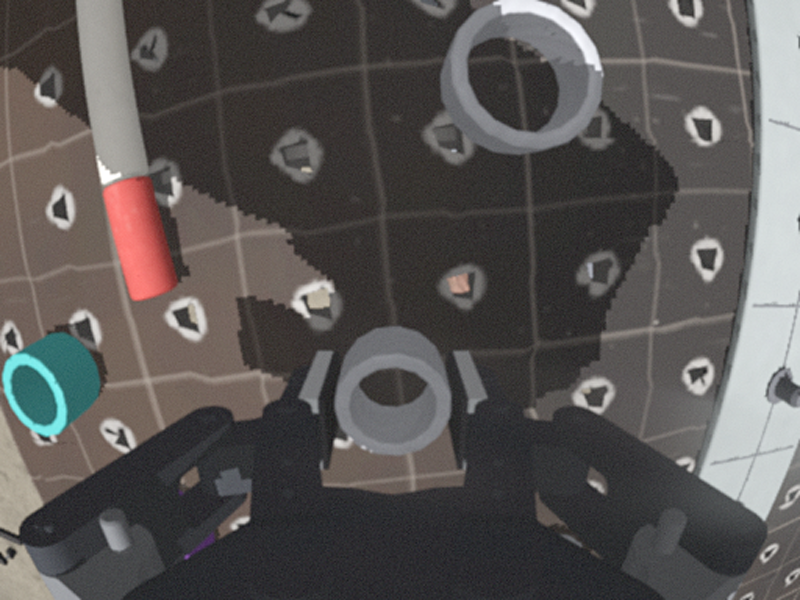

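Call:
{"name": "apply_moves", "arguments": {"commands": [{"x":0,"y":0,"z":0.03,"wx":0,"wy":0,"wz":0,"hand":0.2},{"x":0,"y":0,"z":0.07,"wx":0,"wy":0,"wz":0,"hand":0.2},{"x":0.03,"y":0.02,"z":0.08,"wx":0,"wy":0,"wz":0,"hand":0.2},{"x":0.06,"y":0.04,"z":0.08,"wx":0,"wy":0,"wz":0,"hand":0.2},{"x":0.09,"y":0.06,"z":0.08,"wx":0,"wy":0,"wz":0,"hand":0.2}]}}

```text
time_s: 2.8
tcp_pos: [0.4767, -0.1861, 0.1088]
ee_rot: [179.8, -0.2, 83.3]
force: [-0.5, -0.7, -0.8]
opening: 0.408
```

Call:
{"name": "apply_moves", "arguments": {"commands": [{"x":0.03,"y":0.017,"z":0,"wx":0,"wy":0,"wz":0,"hand":0.2},{"x":0.06,"y":0.034,"z":0,"wx":0,"wy":0,"wz":0,"hand":0.2},{"x":0.09,"y":0.05,"z":0,"wx":0,"wy":0,"wz":0,"hand":0.2},{"x":0.1,"y":0.055,"z":0,"wx":0,"wy":0,"wz":0,"hand":0.2},{"x":0.1,"y":0.055,"z":0,"wx":0,"wy":0,"wz":0,"hand":0.2}]}}

```text
time_s: 3.22
tcp_pos: [0.5798, -0.1296, 0.1097]
ee_rot: [179.6, -0.1, 83.5]
force: [0.6, 0.3, -1.3]
opening: 0.409
```

```bash
python3 w.py w4; python3 - <<'E'
from h import *
im=cams.grab_frame("top"); cv2.imwrite("pics/t4.png",cv2.resize(im[90:170,200:300],None,fx=7,fy=7,interpolation=cv2.INTER_CUBIC))
E
```

```text
{'time_s': np.float64(3.2167), 'tcp_pos': array([ 0.5798, -0.1296,  0.1097]), 'ee_rot': array([ 1.796091e+02, -1.482000e-01,  8.352800e+01]), 'force': array([ 0.6103,  0.2909, -1.2798]), 'opening': np.float64(0.4093)}
```

View pics/w4.png

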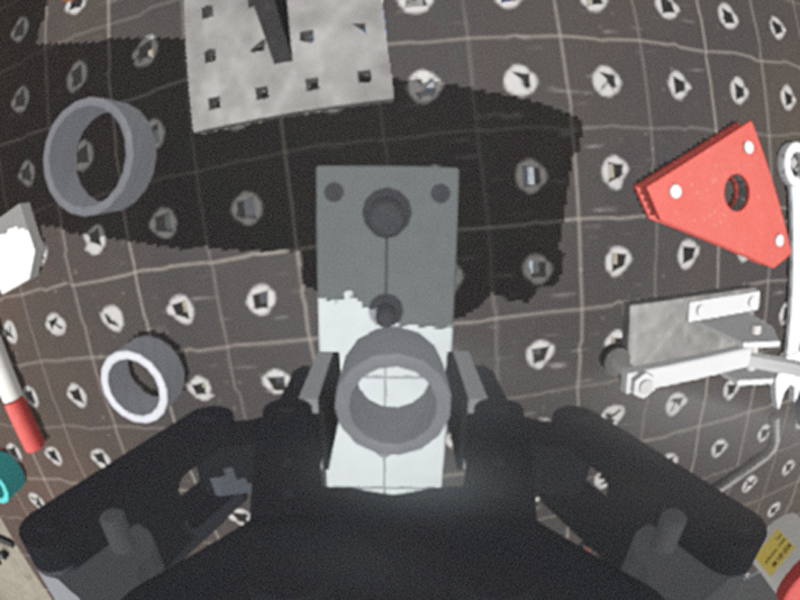

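View pics/t4.png

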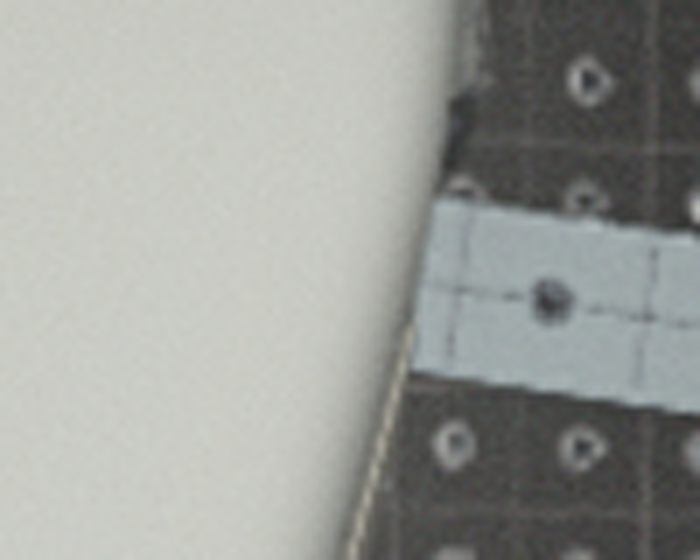

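The wrist view shows pin 1 at (386,312), post foot near (386,212), and the held ring's top rim centred about (392,402).

```bash
python3 - <<'E'
import pickle,cv2
c,im=pickle.load(open("pics/w4.pkl","rb"))
cv2.imwrite("pics/w4c.png",cv2.resize(im[100:300,180:320],None,fx=4,fy=3,interpolation=cv2.INTER_CUBIC))
cv2.imwrite("pics/w4c.png",cv2.resize(im[100:300,180:320],None,fx=3,fy=3,interpolation=cv2.INTER_CUBIC))
E
```

```text
(no output)
```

View pics/w4c.png

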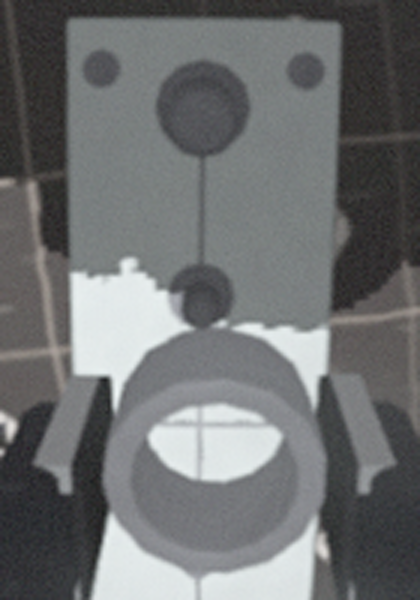

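```bash
python3 - <<'E'
from h import *
import pickle
c,im=pickle.load(open("pics/w4.pkl","rb"))
g=lambda p:crop(p,(180,100),3)
for n,p,z in [("pinfoot",(202,294),.008),("pintop",(202,302),.023),("post foot",(203,108),.006),("ring top",(215,474),.110),("stripL",(70,290),.006),("stripR",(328,290),.006),("ring left",(104,480),.110),("ring right",(326,480),.110)]: print(n,px2w("wrist",g(p),z,c))
E
```

```text
pinfoot [ 0.57747304 -0.12913164]
pintop [ 0.57782272 -0.12686407]
post foot [ 0.58338312 -0.08080535]
ring top [ 0.58004661 -0.12907839]
stripL [ 0.54239187 -0.12455043]
stripR [ 0.61097443 -0.132535  ]
ring left [ 0.56261537 -0.12827445]
ring right [ 0.59723448 -0.13238747]
```

Ring is about 2.5 mm beyond the pin in x. I'll correct that and lower.

Call:
{"name": "apply_moves", "arguments": {"commands": [{"x":-0.0028,"y":0,"z":-0.02,"wx":0,"wy":0,"wz":0,"hand":0.2},{"x":-0.0028,"y":0,"z":-0.04,"wx":0,"wy":0,"wz":0,"hand":0.2},{"x":-0.0028,"y":0,"z":-0.047,"wx":0,"wy":0,"wz":0,"hand":0.2},{"x":-0.0028,"y":0,"z":-0.047,"wx":0,"wy":0,"wz":0,"hand":0.2},{"x":-0.0028,"y":0,"z":-0.047,"wx":0,"wy":0,"wz":0,"hand":0.2}]}}

```text
time_s: 3.73
tcp_pos: [0.5728, -0.1316, 0.0623]
ee_rot: [179.9, -0.1, 83.3]
force: [-0.4, 0.0, -0.1]
opening: 0.407
```

```bash
python3 w.py w5;python3 - <<'E'
import pickle,cv2
c,im=pickle.load(open("pics/w5.pkl","rb"))
cv2.imwrite("pics/w5c.png",cv2.resize(im[100:300,180:320],None,fx=3,fy=3,interpolation=cv2.INTER_CUBIC))
E
```

```text
{'time_s': np.float64(3.7333), 'tcp_pos': array([ 0.5728, -0.1316,  0.0623]), 'ee_rot': array([ 1.798899e+02, -1.221000e-01,  8.330420e+01]), 'force': array([-0.3632,  0.0325, -0.1024]), 'opening': np.float64(0.4072)}
```

View pics/w5c.png

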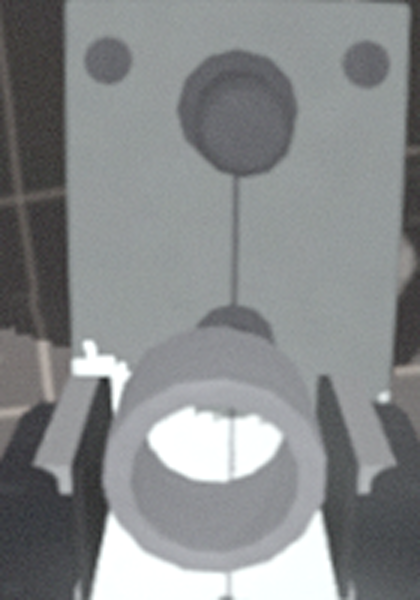

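Call:
{"name": "apply_moves", "arguments": {"commands": [{"x":0.004,"y":0.002,"z":-0.006,"wx":0,"wy":0,"wz":0,"hand":0.2},{"x":0.004,"y":0.002,"z":-0.006,"wx":0,"wy":0,"wz":0,"hand":0.2},{"x":0.004,"y":0.002,"z":-0.006,"wx":0,"wy":0,"wz":0,"hand":0.2}]}}

```text
time_s: 4.03
tcp_pos: [0.5783, -0.1297, 0.0576]
ee_rot: [179.7, -0.1, 83.3]
force: [0.2, -0.1, -1.1]
opening: 0.41
```

```bash
python3 w.py w6;python3 - <<'E'
import pickle,cv2
c,im=pickle.load(open("pics/w6.pkl","rb"))
cv2.imwrite("pics/w6c.png",cv2.resize(im[100:300,180:320],None,fx=3,fy=3,interpolation=cv2.INTER_CUBIC))
E
```

```text
{'time_s': np.float64(4.0333), 'tcp_pos': array([ 0.5783, -0.1297,  0.0576]), 'ee_rot': array([ 1.797207e+02, -1.033000e-01,  8.332640e+01]), 'force': array([ 0.233 , -0.0976, -1.079 ]), 'opening': np.float64(0.4105)}
```

View pics/w6c.png

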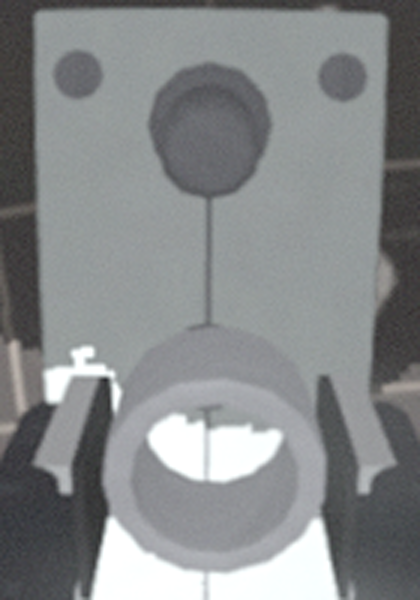

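Call:
{"name": "apply_moves", "arguments": {"commands": [{"x":-0.001,"y":0.0005,"z":-0.01,"wx":0,"wy":0,"wz":0,"hand":0.2},{"x":-0.001,"y":0.0005,"z":-0.02,"wx":0,"wy":0,"wz":0,"hand":0.2},{"x":-0.001,"y":0.0005,"z":-0.024,"wx":0,"wy":0,"wz":0,"hand":0.2},{"x":-0.001,"y":0.0005,"z":-0.025,"wx":0,"wy":0,"wz":0,"hand":0.2}]}}

```text
time_s: 4.42
tcp_pos: [0.576, -0.1289, 0.0319]
ee_rot: [179.9, -0.1, 83.3]
force: [-4.0, 1.4, 10.8]
opening: 0.412
```

Call:
{"name": "apply_moves", "arguments": {"commands": [{"x":0,"y":0,"z":0,"wx":0,"wy":0,"wz":0,"hand":0.6},{"x":0,"y":0,"z":0,"wx":0,"wy":0,"wz":0,"hand":0.8},{"x":0,"y":0,"z":0,"wx":0,"wy":0,"wz":0,"hand":0.9},{"x":0,"y":0,"z":0.03,"wx":0,"wy":0,"wz":0,"hand":1},{"x":0,"y":0,"z":0.06,"wx":0,"wy":0,"wz":0,"hand":1}]}}

```text
time_s: 4.83
tcp_pos: [0.5738, -0.1284, 0.0899]
ee_rot: [-179.8, -0.2, 83.3]
force: [0.8, 0.2, 0.8]
opening: 1.001
```

```bash
python3 w.py w7
```

```text
{'time_s': np.float64(4.8333), 'tcp_pos': array([ 0.5738, -0.1284,  0.0899]), 'ee_rot': array([-1.797548e+02, -1.568000e-01,  8.333260e+01]), 'force': array([0.824 , 0.1675, 0.7594]), 'opening': np.float64(1.0014)}
```

View pics/w7.png

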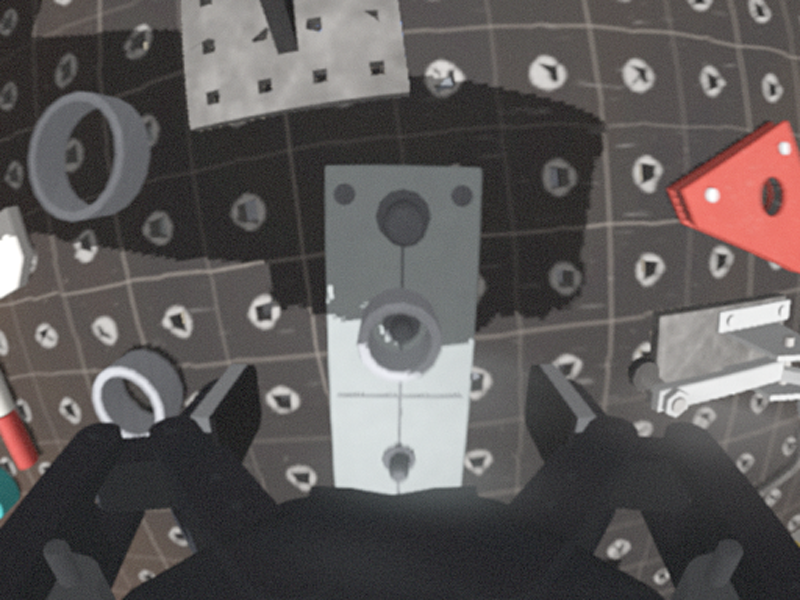

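Ring_36 is seated round pin 1 at (400,335). Next is ring_45.

Call:
{"name": "apply_moves", "arguments": {"commands": [{"x":-0.035,"y":-0.006,"z":0.01,"wx":0,"wy":0,"wz":0,"hand":1},{"x":-0.07,"y":-0.012,"z":0.01,"wx":0,"wy":0,"wz":0,"hand":1},{"x":-0.105,"y":-0.018,"z":0.01,"wx":0,"wy":0,"wz":0,"hand":1},{"x":-0.14,"y":-0.0245,"z":0,"wx":0,"wy":0,"wz":0,"hand":1},{"x":-0.14,"y":-0.0245,"z":0,"wx":0,"wy":0,"wz":0,"hand":1}]}}

```text
time_s: 5.3
tcp_pos: [0.4277, -0.1523, 0.0945]
ee_rot: [-179.7, -0.2, 83.2]
force: [-1.5, 0.9, -2.0]
opening: 1.001
```

```bash
python3 w.py w8
```

```text
{'time_s': np.float64(5.3), 'tcp_pos': array([ 0.4277, -0.1523,  0.0945]), 'ee_rot': array([-179.684 ,   -0.1986,   83.1745]), 'force': array([-1.4956,  0.9394, -2.0042]), 'opening': np.float64(1.0012)}
```

View pics/w8.png

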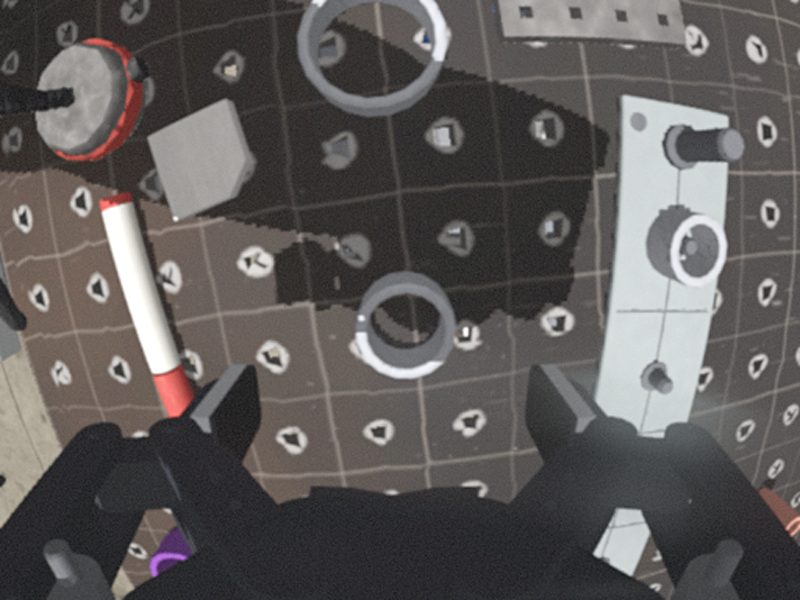

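```bash
cat > q.py <<'E'
import sys,pickle
from h import *
np.set_printoptions(precision=4,suppress=True)
c,im=pickle.load(open(f"pics/{sys.argv[1]}.pkl","rb"))
for a in sys.argv[2:]:
    x,y,z=map(float,a.split(",")); print(a,px2w("wrist",((x+.5)*.64-.5,(y+.5)*.64-.5),z,c))
E
python3 q.py w8 405,327,.026 356,325,.026 455,325,.026 370,42,.026
```

```text
405,327,.026 [ 0.433  -0.1512]
356,325,.026 [ 0.4118 -0.1478]
455,325,.026 [ 0.4549 -0.153 ]
370,42,.026 [ 0.433  -0.0281]
```

Call:
{"name": "apply_moves", "arguments": {"commands": [{"x":0.005,"y":0.0005,"z":-0.02,"wx":0,"wy":0,"wz":0,"hand":1},{"x":0.005,"y":0.0005,"z":-0.04,"wx":0,"wy":0,"wz":0,"hand":1},{"x":0.005,"y":0.0005,"z":-0.06,"wx":0,"wy":0,"wz":0,"hand":1},{"x":0.005,"y":0.0005,"z":-0.068,"wx":0,"wy":0,"wz":0,"hand":1},{"x":0.005,"y":0.0005,"z":-0.068,"wx":0,"wy":0,"wz":0,"hand":0.7}]}}

```text
time_s: 5.77
tcp_pos: [0.4371, -0.1521, 0.0265]
ee_rot: [-179.9, -0.2, 83.2]
force: [0.3, 0.1, 0.5]
opening: 0.883
```

Call:
{"name": "apply_moves", "arguments": {"commands": [{"x":-0.004,"y":0,"z":-0.001,"wx":0,"wy":0,"wz":0,"hand":0.4},{"x":-0.004,"y":0,"z":-0.001,"wx":0,"wy":0,"wz":0,"hand":0.3},{"x":-0.004,"y":0,"z":-0.001,"wx":0,"wy":0,"wz":0,"hand":0.3},{"x":-0.004,"y":0,"z":-0.001,"wx":0,"wy":0,"wz":0,"hand":0.3},{"x":-0.004,"y":0,"z":-0.001,"wx":0,"wy":0,"wz":0,"hand":0.3}]}}

```text
time_s: 6.18
tcp_pos: [0.434, -0.1525, 0.0266]
ee_rot: [180.0, -0.2, 83.2]
force: [0.0, -0.6, 4.1]
opening: 0.507
```

```bash
python3 w.py w9
```

```text
{'time_s': np.float64(6.1833), 'tcp_pos': array([ 0.434 , -0.1525,  0.0266]), 'ee_rot': array([ 1.799574e+02, -1.786000e-01,  8.321150e+01]), 'force': array([ 1.2000e-03, -6.3320e-01,  4.1232e+00]), 'opening': np.float64(0.5072)}
```

View pics/w9.png

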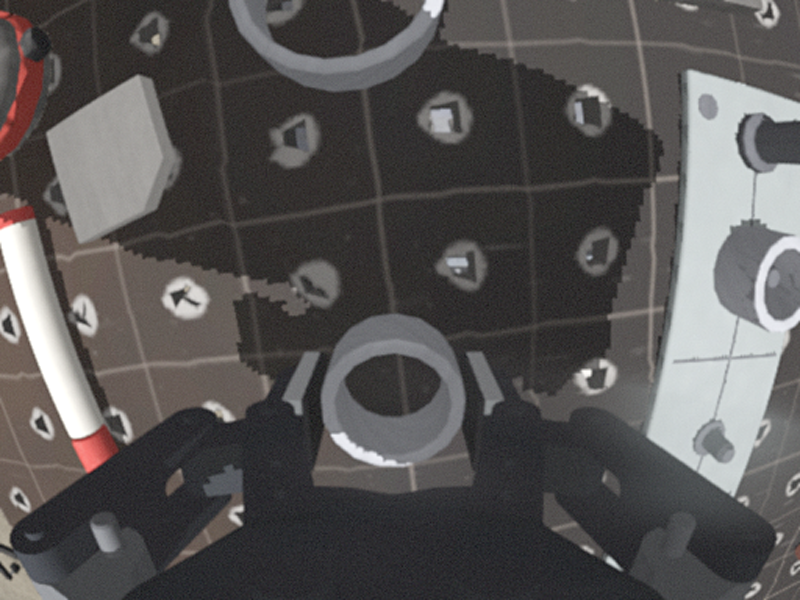

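Call:
{"name": "apply_moves", "arguments": {"commands": [{"x":0,"y":0,"z":0.035,"wx":0,"wy":0,"wz":0,"hand":0.3},{"x":0.02,"y":-0.007,"z":0.065,"wx":0,"wy":0,"wz":0,"hand":0.3},{"x":0.055,"y":-0.02,"z":0.07,"wx":0,"wy":0,"wz":0,"hand":0.3},{"x":0.09,"y":-0.034,"z":0.07,"wx":0,"wy":0,"wz":0,"hand":0.3},{"x":0.115,"y":-0.044,"z":0.07,"wx":0,"wy":0,"wz":0,"hand":0.3}]}}

```text
time_s: 6.65
tcp_pos: [0.5527, -0.1978, 0.0984]
ee_rot: [179.6, -0.1, 83.2]
force: [-0.1, -0.4, -1.3]
opening: 0.506
```

Call:
{"name": "apply_moves", "arguments": {"commands": [{"x":0.015,"y":-0.006,"z":0,"wx":0,"wy":0,"wz":0,"hand":0.3},{"x":0.015,"y":-0.006,"z":0,"wx":0,"wy":0,"wz":0,"hand":0.3},{"x":0.015,"y":-0.006,"z":0,"wx":0,"wy":0,"wz":0,"hand":0.3}]}}

```text
time_s: 6.9
tcp_pos: [0.5681, -0.204, 0.098]
ee_rot: [179.7, -0.1, 83.2]
force: [-0.3, 0.0, -1.2]
opening: 0.505
```

```bash
python3 w.py w10
```

```text
{'time_s': np.float64(6.9), 'tcp_pos': array([ 0.5681, -0.204 ,  0.098 ]), 'ee_rot': array([ 1.796559e+02, -1.099000e-01,  8.321090e+01]), 'force': array([-0.2948,  0.0274, -1.2424]), 'opening': np.float64(0.5055)}
```

View pics/w10.png

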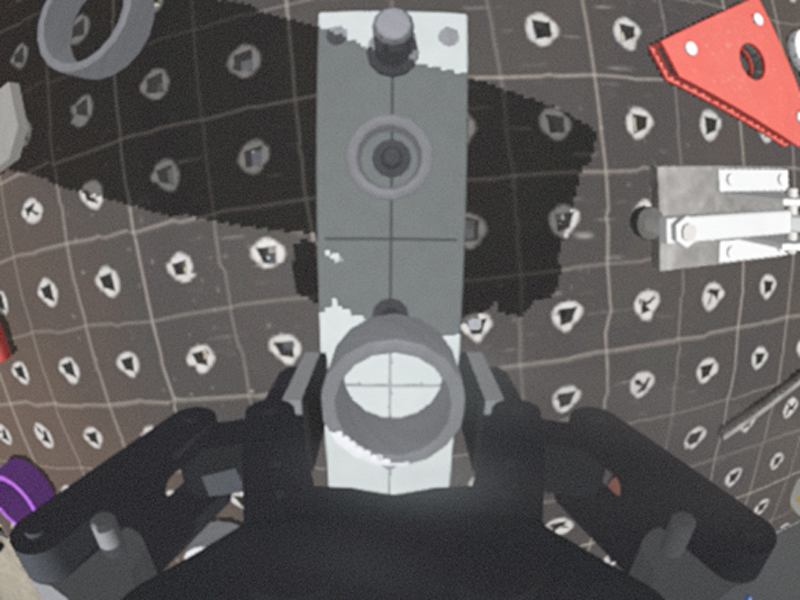

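```bash
python3 q.py w10 394,401,.0974 391,239,.006 393,384,.006 391,158,.006 392,50,.006; python3 q.py w4 391,239,.006
```

```text
394,401,.0974 [ 0.5686 -0.2034]
391,239,.006 [ 0.5725 -0.1672]
393,384,.006 [ 0.5646 -0.241 ]
391,158,.006 [ 0.577  -0.1296]
392,50,.006 [ 0.5836 -0.0782]
391,239,.006 [ 0.5839 -0.0942]
```

Ring_45 is centred over pin 2 to within a millimetre, so I'll lower it.

Call:
{"name": "apply_moves", "arguments": {"commands": [{"x":0,"y":-0.0005,"z":-0.015,"wx":0,"wy":0,"wz":0,"hand":0.3},{"x":0,"y":-0.0005,"z":-0.03,"wx":0,"wy":0,"wz":0,"hand":0.3},{"x":0,"y":-0.0005,"z":-0.04,"wx":0,"wy":0,"wz":0,"hand":0.3},{"x":0,"y":-0.0005,"z":-0.04,"wx":0,"wy":0,"wz":0,"hand":0.3}]}}

```text
time_s: 7.28
tcp_pos: [0.5639, -0.2029, 0.0552]
ee_rot: [-179.9, -0.2, 83.2]
force: [-0.2, 0.5, -1.0]
opening: 0.503
```

Call:
{"name": "apply_moves", "arguments": {"commands": [{"x":0.0045,"y":-0.001,"z":-0.004,"wx":0,"wy":0,"wz":0,"hand":0.3},{"x":0.0045,"y":-0.001,"z":-0.012,"wx":0,"wy":0,"wz":0,"hand":0.3},{"x":0.0045,"y":-0.001,"z":-0.02,"wx":0,"wy":0,"wz":0,"hand":0.3},{"x":0.0045,"y":-0.001,"z":-0.0225,"wx":0,"wy":0,"wz":0,"hand":0.3},{"x":0.0045,"y":-0.001,"z":-0.0225,"wx":0,"wy":0,"wz":0,"hand":0.3}]}}

```text
time_s: 7.7
tcp_pos: [0.5684, -0.2039, 0.0327]
ee_rot: [-179.9, -0.2, 83.2]
force: [0.5, 0.1, -0.2]
opening: 0.51
```

Call:
{"name": "apply_moves", "arguments": {"commands": [{"x":0,"y":0,"z":-0.0003,"wx":0,"wy":0,"wz":0,"hand":0.65},{"x":0,"y":0,"z":-0.0003,"wx":0,"wy":0,"wz":0,"hand":0.8},{"x":0,"y":0,"z":0,"wx":0,"wy":0,"wz":0,"hand":0.9},{"x":0,"y":0,"z":0.03,"wx":0,"wy":0,"wz":0,"hand":1},{"x":0,"y":0,"z":0.065,"wx":0,"wy":0,"wz":0,"hand":1}]}}

```text
time_s: 8.12
tcp_pos: [0.5657, -0.2029, 0.095]
ee_rot: [-179.5, -0.3, 83.2]
force: [-0.2, 0.6, -0.0]
opening: 1.003
```

```bash
python3 w.py w11
```

```text
{'time_s': np.float64(8.1167), 'tcp_pos': array([ 0.5657, -0.2029,  0.095 ]), 'ee_rot': array([-179.4621,   -0.3157,   83.2145]), 'force': array([-0.1607,  0.5689, -0.0357]), 'opening': np.float64(1.0025)}
```

View pics/w11.png

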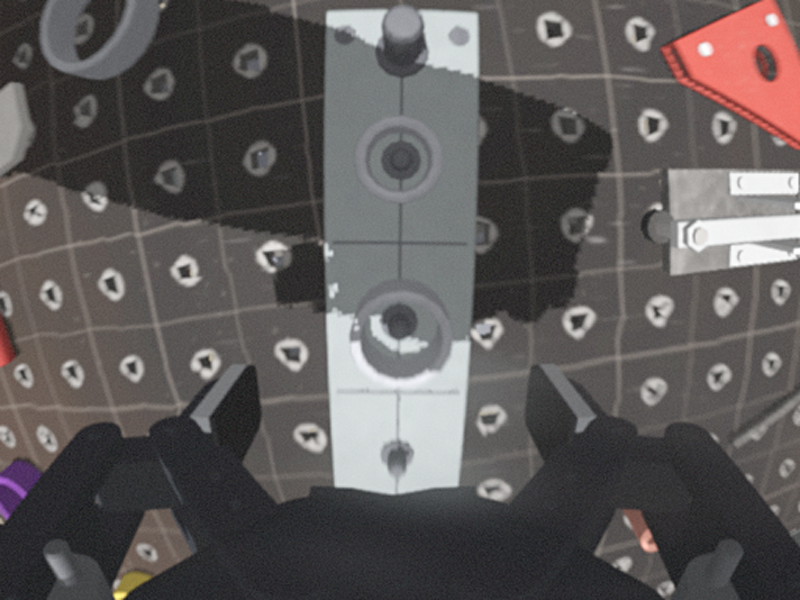

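Ring_45 is down around pin 2 at (402,333). Next is ring_54.

Call:
{"name": "apply_moves", "arguments": {"commands": [{"x":-0.02,"y":-0.025,"z":0.01,"wx":0,"wy":0,"wz":0,"hand":1},{"x":-0.045,"y":-0.055,"z":0.01,"wx":0,"wy":0,"wz":0,"hand":1},{"x":-0.07,"y":-0.087,"z":0.01,"wx":0,"wy":0,"wz":0,"hand":1},{"x":-0.095,"y":-0.118,"z":0.01,"wx":0,"wy":0,"wz":0,"hand":1},{"x":-0.12,"y":-0.148,"z":0.005,"wx":0,"wy":0,"wz":0,"hand":1}]}}

```text
time_s: 8.58
tcp_pos: [0.451, -0.3548, 0.1115]
ee_rot: [179.5, 0.0, 83.3]
force: [0.6, -0.0, -0.6]
opening: 1.001
```

Call:
{"name": "apply_moves", "arguments": {"commands": [{"x":-0.003,"y":-0.005,"z":0,"wx":0,"wy":0,"wz":0,"hand":1},{"x":-0.003,"y":-0.005,"z":0,"wx":0,"wy":0,"wz":0,"hand":1}]}}

```text
time_s: 8.75
tcp_pos: [0.4462, -0.3622, 0.1117]
ee_rot: [179.4, 0.0, 83.0]
force: [0.8, 1.6, 0.4]
opening: 0.997
```

```bash
python3 w.py w12
```

```text
{'time_s': np.float64(8.75), 'tcp_pos': array([ 0.4462, -0.3622,  0.1117]), 'ee_rot': array([1.794375e+02, 3.950000e-02, 8.295910e+01]), 'force': array([0.8494, 1.5586, 0.3744]), 'opening': np.float64(0.9972)}
```

View pics/w12.png

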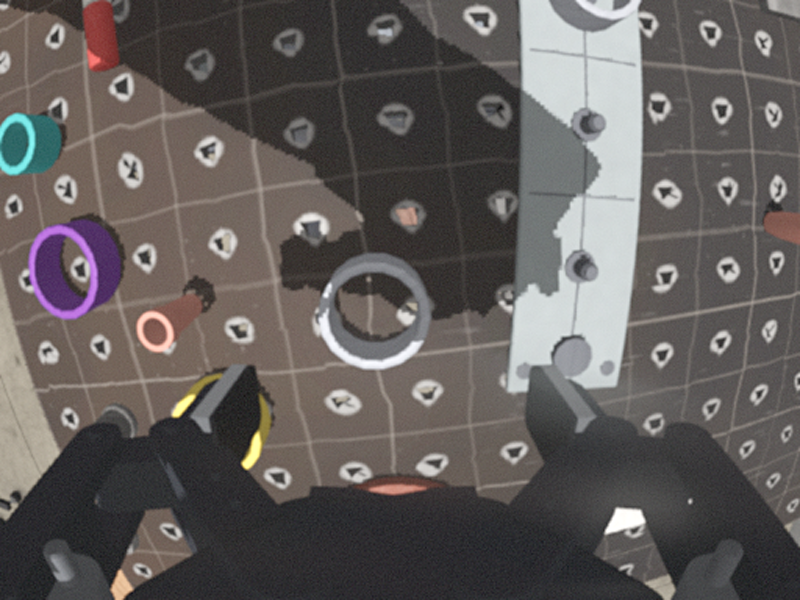

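```bash
python3 q.py w12 375.5,311,.026 320,311,.026 431,311,.026 ; python3 - <<'E'
from h import *
print("yellow",px2w("top",(557.5*.64,339*.64),.026),"copper",px2w("top",(520*.64,341*.64),.03))
E
```

```text
375.5,311,.026 [ 0.4396 -0.3577]
320,311,.026 [ 0.4135 -0.3544]
431,311,.026 [ 0.4656 -0.361 ]
yellow [ 0.34006833 -0.41809701] copper [ 0.33499708 -0.35310314]
```

Call:
{"name": "apply_moves", "arguments": {"commands": [{"x":-0.004,"y":0.002,"z":-0.025,"wx":0,"wy":0,"wz":0,"hand":1},{"x":-0.0065,"y":0.0045,"z":-0.05,"wx":0,"wy":0,"wz":0,"hand":1},{"x":-0.0065,"y":0.0045,"z":-0.055,"wx":0,"wy":0,"wz":0,"hand":1},{"x":-0.0065,"y":0.0045,"z":-0.055,"wx":0,"wy":0,"wz":0,"hand":1}]}}

```text
time_s: 9.13
tcp_pos: [0.4406, -0.3538, 0.0548]
ee_rot: [179.6, -0.2, 83.2]
force: [-0.1, -0.5, -0.7]
opening: 1.003
```

Call:
{"name": "apply_moves", "arguments": {"commands": [{"x":0,"y":-0.0035,"z":-0.014,"wx":0,"wy":0,"wz":0,"hand":1},{"x":0,"y":-0.0035,"z":-0.028,"wx":0,"wy":0,"wz":0,"hand":1},{"x":0,"y":-0.0035,"z":-0.028,"wx":0,"wy":0,"wz":0,"hand":0.8},{"x":0,"y":-0.0035,"z":-0.028,"wx":0,"wy":0,"wz":0,"hand":0.4},{"x":0,"y":-0.0035,"z":-0.028,"wx":0,"wy":0,"wz":0,"hand":0.4}]}}

```text
time_s: 9.55
tcp_pos: [0.4417, -0.3575, 0.0283]
ee_rot: [179.6, -0.1, 83.3]
force: [-1.8, 3.1, 34.4]
opening: 0.604
```

Call:
{"name": "apply_moves", "arguments": {"commands": [{"x":0,"y":0,"z":0,"wx":0,"wy":0,"wz":0,"hand":0.4},{"x":0,"y":0,"z":0,"wx":0,"wy":0,"wz":0,"hand":0.4},{"x":0,"y":0,"z":0,"wx":0,"wy":0,"wz":0,"hand":0.4}]}}

```text
time_s: 9.8
tcp_pos: [0.4423, -0.3578, 0.0293]
ee_rot: [179.5, -0.1, 83.3]
force: [0.1, 0.4, -1.3]
opening: 0.602
```

```bash
python3 w.py w13
```

```text
{'time_s': np.float64(9.8), 'tcp_pos': array([ 0.4423, -0.3578,  0.0293]), 'ee_rot': array([ 1.79474e+02, -6.29000e-02,  8.32880e+01]), 'force': array([ 0.0535,  0.381 , -1.3469]), 'opening': np.float64(0.6016)}
```

View pics/w13.png

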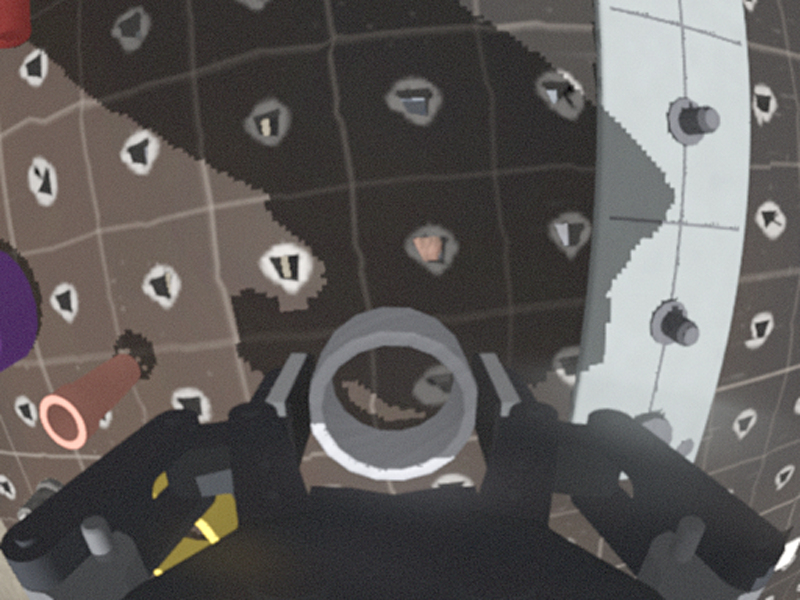

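Call:
{"name": "apply_moves", "arguments": {"commands": [{"x":0,"y":0,"z":0.035,"wx":0,"wy":0,"wz":0,"hand":0.4},{"x":0.015,"y":0.01,"z":0.065,"wx":0,"wy":0,"wz":0,"hand":0.4},{"x":0.045,"y":0.03,"z":0.07,"wx":0,"wy":0,"wz":0,"hand":0.4},{"x":0.075,"y":0.05,"z":0.07,"wx":0,"wy":0,"wz":0,"hand":0.4},{"x":0.1,"y":0.068,"z":0.07,"wx":0,"wy":0,"wz":0,"hand":0.4}]}}

```text
time_s: 10.27
tcp_pos: [0.5442, -0.2893, 0.1006]
ee_rot: [179.3, -0.0, 83.2]
force: [-0.4, -0.0, -2.5]
opening: 0.605
```

Call:
{"name": "apply_moves", "arguments": {"commands": [{"x":0.014,"y":0.009,"z":0,"wx":0,"wy":0,"wz":0,"hand":0.4},{"x":0.014,"y":0.009,"z":0,"wx":0,"wy":0,"wz":0,"hand":0.4},{"x":0.014,"y":0.009,"z":0,"wx":0,"wy":0,"wz":0,"hand":0.4}]}}

```text
time_s: 10.52
tcp_pos: [0.5588, -0.2795, 0.1004]
ee_rot: [179.3, -0.0, 83.4]
force: [-0.6, -1.7, -0.7]
opening: 0.6
```

```bash
python3 w.py w14
```

```text
{'time_s': np.float64(10.5167), 'tcp_pos': array([ 0.5588, -0.2795,  0.1004]), 'ee_rot': array([ 1.793325e+02, -2.460000e-02,  8.336090e+01]), 'force': array([-0.6136, -1.6666, -0.7388]), 'opening': np.float64(0.5996)}
```

View pics/w14.png

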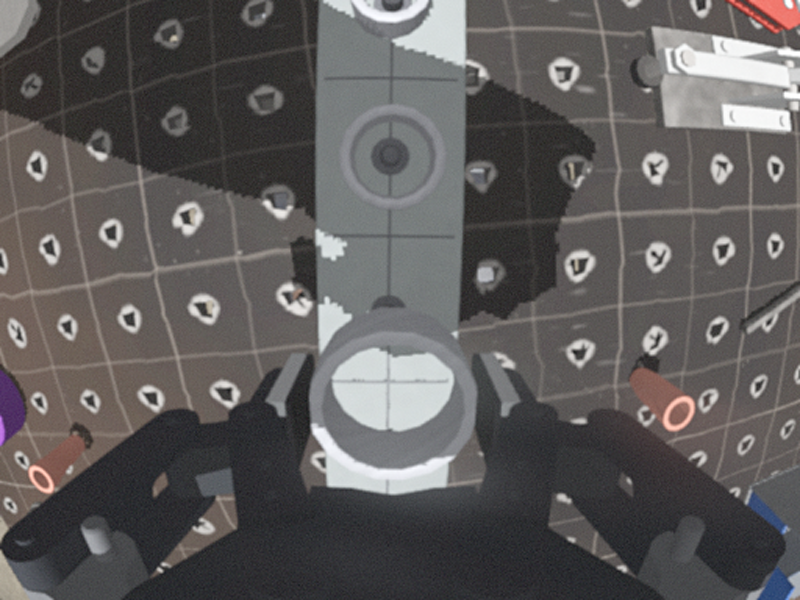

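```bash
python3 q.py w14 393,404,.0975 390,237,.006 389,381,.006
```

```text
393,404,.0975 [ 0.5588 -0.281 ]
390,237,.006 [ 0.5632 -0.2421]
389,381,.006 [ 0.5539 -0.3158]
```

Call:
{"name": "apply_moves", "arguments": {"commands": [{"x":0,"y":0.0015,"z":-0.015,"wx":0,"wy":0,"wz":0,"hand":0.4},{"x":0,"y":0.0015,"z":-0.03,"wx":0,"wy":0,"wz":0,"hand":0.4},{"x":0,"y":0.0015,"z":-0.042,"wx":0,"wy":0,"wz":0,"hand":0.4},{"x":0,"y":0.0015,"z":-0.042,"wx":0,"wy":0,"wz":0,"hand":0.4}]}}

```text
time_s: 10.9
tcp_pos: [0.5543, -0.2785, 0.0551]
ee_rot: [179.8, -0.1, 83.2]
force: [-0.7, -0.4, -1.8]
opening: 0.602
```

Call:
{"name": "apply_moves", "arguments": {"commands": [{"x":0.0045,"y":0.0005,"z":-0.004,"wx":0,"wy":0,"wz":0,"hand":0.4},{"x":0.0045,"y":0.0005,"z":-0.012,"wx":0,"wy":0,"wz":0,"hand":0.4},{"x":0.0045,"y":0.0005,"z":-0.019,"wx":0,"wy":0,"wz":0,"hand":0.4},{"x":0.0045,"y":0.0005,"z":-0.0205,"wx":0,"wy":0,"wz":0,"hand":0.4},{"x":0.0045,"y":0.0005,"z":-0.0205,"wx":0,"wy":0,"wz":0,"hand":0.4}]}}

```text
time_s: 11.32
tcp_pos: [0.5589, -0.2783, 0.0348]
ee_rot: [179.7, -0.1, 83.1]
force: [0.5, 0.0, -0.6]
opening: 0.604
```

Call:
{"name": "apply_moves", "arguments": {"commands": [{"x":0,"y":0,"z":-0.001,"wx":0,"wy":0,"wz":0,"hand":0.4},{"x":0,"y":0,"z":-0.001,"wx":0,"wy":0,"wz":0,"hand":0.7},{"x":0,"y":0,"z":0,"wx":0,"wy":0,"wz":0,"hand":0.9},{"x":0,"y":0,"z":0,"wx":0,"wy":0,"wz":0,"hand":1},{"x":0,"y":0,"z":0.02,"wx":0,"wy":0,"wz":0,"hand":1}]}}

```text
time_s: 11.73
tcp_pos: [0.5562, -0.2769, 0.0509]
ee_rot: [-179.9, -0.3, 83.1]
force: [-1.0, 1.5, 0.2]
opening: 0.995
```

Call:
{"name": "apply_moves", "arguments": {"commands": [{"x":0,"y":0,"z":0.03,"wx":0,"wy":0,"wz":0,"hand":1},{"x":0,"y":0,"z":0.05,"wx":0,"wy":0,"wz":0,"hand":1}]}}

```text
time_s: 11.9
tcp_pos: [0.5561, -0.2768, 0.1019]
ee_rot: [-179.8, -0.3, 83.2]
force: [0.0, -0.8, 1.2]
opening: 0.999
```

```bash
python3 w.py w15
```

```text
{'time_s': np.float64(11.9), 'tcp_pos': array([ 0.5561, -0.2768,  0.1019]), 'ee_rot': array([-179.8198,   -0.2887,   83.1526]), 'force': array([ 0.022 , -0.7804,  1.1634]), 'opening': np.float64(0.9994)}
```

View pics/w15.png

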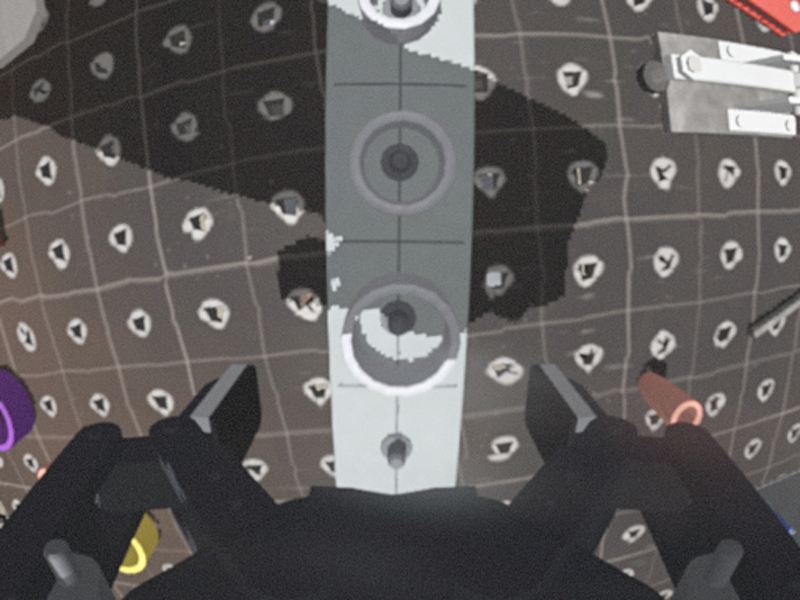

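Ring_54 is seated round pin 3 at (401,338). Ring_63 is last.

Call:
{"name": "apply_moves", "arguments": {"commands": [{"x":-0.015,"y":0.03,"z":0.01,"wx":0,"wy":0,"wz":0,"hand":1},{"x":-0.031,"y":0.065,"z":0.01,"wx":0,"wy":0,"wz":0,"hand":1},{"x":-0.048,"y":0.1,"z":0.01,"wx":0,"wy":0,"wz":0,"hand":1},{"x":-0.065,"y":0.135,"z":0.01,"wx":0,"wy":0,"wz":0,"hand":1},{"x":-0.082,"y":0.17,"z":0.01,"wx":0,"wy":0,"wz":0,"hand":1}], "grip_force": 30}}

```text
time_s: 12.37
tcp_pos: [0.4759, -0.1069, 0.1169]
ee_rot: [179.7, -0.1, 83.1]
force: [0.5, 1.7, 0.8]
opening: 1.004
```

Call:
{"name": "apply_moves", "arguments": {"commands": [{"x":-0.018,"y":0.035,"z":0,"wx":0,"wy":0,"wz":0,"hand":1},{"x":-0.034,"y":0.065,"z":0,"wx":0,"wy":0,"wz":0,"hand":1},{"x":-0.038,"y":0.077,"z":0,"wx":0,"wy":0,"wz":0,"hand":1},{"x":-0.038,"y":0.077,"z":0,"wx":0,"wy":0,"wz":0,"hand":1}]}}

```text
time_s: 12.7
tcp_pos: [0.4362, -0.0274, 0.117]
ee_rot: [179.7, -0.2, 83.4]
force: [-0.0, -0.4, -0.2]
opening: 1.002
```

```bash
python3 w.py w16
```

```text
{'time_s': np.float64(12.7), 'tcp_pos': array([ 0.4362, -0.0274,  0.117 ]), 'ee_rot': array([ 1.797239e+02, -1.681000e-01,  8.336190e+01]), 'force': array([-0.048 , -0.3571, -0.2315]), 'opening': np.float64(1.0016)}
```

View pics/w16.png

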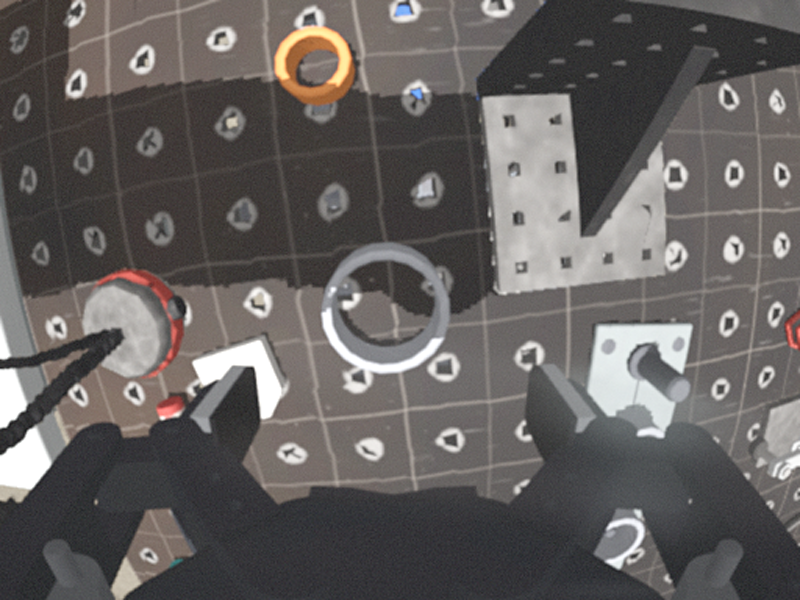

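```bash
python3 q.py w16 386,308,.026 322,308,.026 450,308,.026 265,338,.012 288,384,.012 270,420,.012 497,293,.006 490,200,.006
```

```text
386,308,.026 [ 0.4341 -0.0233]
322,308,.026 [ 0.4032 -0.0196]
450,308,.026 [ 0.4649 -0.027 ]
265,338,.012 [ 0.3669 -0.0363]
288,384,.012 [ 0.3744 -0.0643]
270,420,.012 [ 0.3589 -0.0862]
497,293,.006 [ 0.4928 -0.0278]
490,200,.006 [0.4928 0.0216]
```

The ring_63 rim is centred at (386,308). The angle plate's corner, (497,293) in the image, is close to where the far finger would land. I'll turn the jaws -14° so they clear both the plate and the white block.

Call:
{"name": "apply_moves", "arguments": {"commands": [{"x":-0.002,"y":0.003,"z":-0.015,"wx":0,"wy":0,"wz":-7,"hand":0.95},{"x":-0.002,"y":0.003,"z":-0.035,"wx":0,"wy":0,"wz":-14,"hand":0.95},{"x":-0.002,"y":0.003,"z":-0.05,"wx":0,"wy":0,"wz":-14,"hand":0.95},{"x":-0.002,"y":0.003,"z":-0.06,"wx":0,"wy":0,"wz":-14,"hand":0.95},{"x":-0.002,"y":0.003,"z":-0.06,"wx":0,"wy":0,"wz":-14,"hand":0.95}]}}

```text
time_s: 13.17
tcp_pos: [0.4348, -0.0267, 0.0553]
ee_rot: [179.8, -0.0, 69.2]
force: [-0.4, -0.2, 0.0]
opening: 0.95
```

```bash
python3 w.py w17
```

```text
{'time_s': np.float64(13.1667), 'tcp_pos': array([ 0.4348, -0.0267,  0.0553]), 'ee_rot': array([ 1.797992e+02, -4.260000e-02,  6.920120e+01]), 'force': array([-0.3686, -0.2294,  0.0116]), 'opening': np.float64(0.9502)}
```

View pics/w17.png

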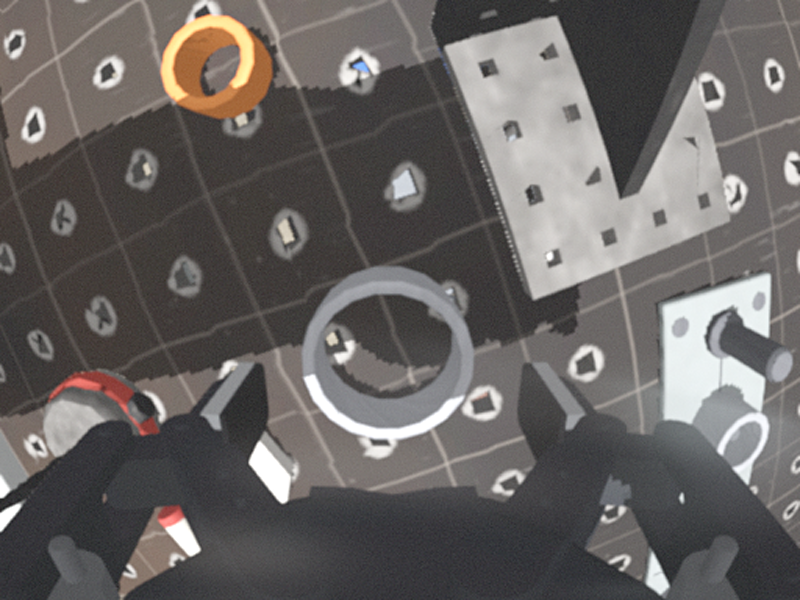

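```bash
python3 q.py w17 388,354,.026 303,360,.026 473,360,.026 298,468,.012 262,438,.012 290,500,.012 533,298,.006
```

```text
388,354,.026 [ 0.4349 -0.0219]
303,360,.026 [ 0.4053 -0.0134]
473,360,.026 [ 0.4626 -0.0353]
298,468,.012 [ 0.3759 -0.0645]
262,438,.012 [ 0.3676 -0.0451]
290,500,.012 [ 0.3636 -0.0803]
533,298,.006 [ 0.4943 -0.0283]
```

Call:
{"name": "apply_moves", "arguments": {"commands": [{"x":0,"y":0.003,"z":-0.012,"wx":0,"wy":0,"wz":0,"hand":0.95},{"x":0,"y":0.003,"z":-0.024,"wx":0,"wy":0,"wz":0,"hand":0.95},{"x":0,"y":0.003,"z":-0.028,"wx":0,"wy":0,"wz":0,"hand":0.92},{"x":0,"y":0.003,"z":-0.028,"wx":0,"wy":0,"wz":0,"hand":0.85},{"x":0,"y":0.003,"z":-0.028,"wx":0,"wy":0,"wz":0,"hand":0.8}]}}

```text
time_s: 13.63
tcp_pos: [0.4362, -0.0241, 0.0289]
ee_rot: [179.7, -0.1, 69.2]
force: [0.0, 0.3, -0.1]
opening: 0.796
```

Call:
{"name": "apply_moves", "arguments": {"commands": [{"x":0,"y":0,"z":0,"wx":0,"wy":0,"wz":0,"hand":0.74},{"x":0,"y":0,"z":0,"wx":0,"wy":0,"wz":0,"hand":0.68},{"x":0,"y":0,"z":0,"wx":0,"wy":0,"wz":0,"hand":0.55},{"x":0,"y":0,"z":0,"wx":0,"wy":0,"wz":0,"hand":0.55},{"x":0,"y":0,"z":0,"wx":0,"wy":0,"wz":0,"hand":0.55}]}}

```text
time_s: 14.05
tcp_pos: [0.4366, -0.0243, 0.0299]
ee_rot: [179.6, -0.1, 69.2]
force: [-1.9, 0.0, 6.4]
opening: 0.724
```

```bash
python3 w.py w18
```

```text
{'time_s': np.float64(14.05), 'tcp_pos': array([ 0.4366, -0.0243,  0.0299]), 'ee_rot': array([ 1.795964e+02, -8.250000e-02,  6.916050e+01]), 'force': array([-1.9308,  0.0207,  6.3817]), 'opening': np.float64(0.7237)}
```

View pics/w18.png

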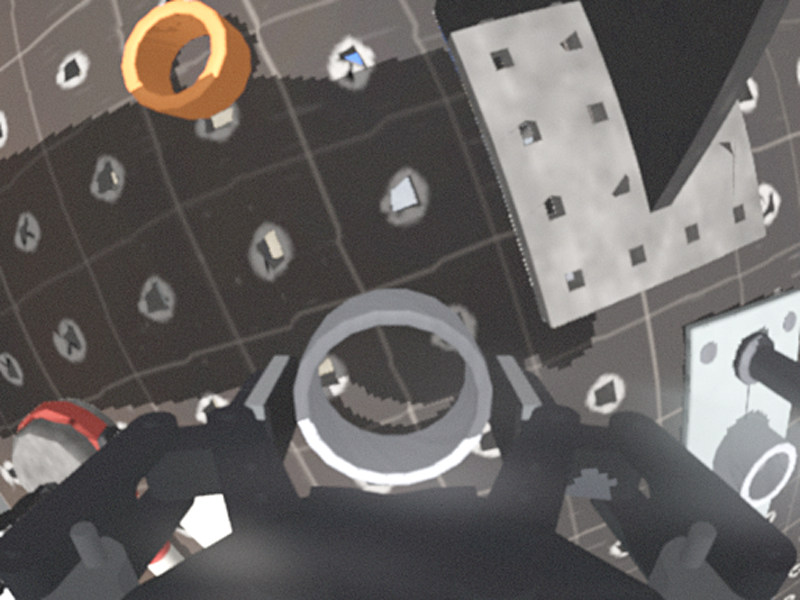

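Call:
{"name": "apply_moves", "arguments": {"commands": [{"x":0,"y":0,"z":0.02,"wx":0,"wy":0,"wz":0,"hand":0.55},{"x":0,"y":0,"z":0.06,"wx":0,"wy":0,"wz":0,"hand":0.55},{"x":0.005,"y":-0.015,"z":0.09,"wx":0,"wy":0,"wz":4,"hand":0.55},{"x":0.016,"y":-0.05,"z":0.095,"wx":0,"wy":0,"wz":9,"hand":0.55},{"x":0.028,"y":-0.085,"z":0.095,"wx":0,"wy":0,"wz":14,"hand":0.55}], "grip_force": 45}}

```text
time_s: 14.52
tcp_pos: [0.4672, -0.1099, 0.1285]
ee_rot: [179.2, -0.0, 83.6]
force: [0.0, 0.5, -3.3]
opening: 0.713
```

Call:
{"name": "apply_moves", "arguments": {"commands": [{"x":0.012,"y":-0.035,"z":0,"wx":0,"wy":0,"wz":0,"hand":0.55},{"x":0.025,"y":-0.072,"z":0,"wx":0,"wy":0,"wz":0,"hand":0.55},{"x":0.037,"y":-0.108,"z":0,"wx":0,"wy":0,"wz":0,"hand":0.55},{"x":0.049,"y":-0.144,"z":0,"wx":0,"wy":0,"wz":0,"hand":0.55},{"x":0.06,"y":-0.178,"z":0,"wx":0,"wy":0,"wz":0,"hand":0.55}]}}

```text
time_s: 14.93
tcp_pos: [0.5277, -0.2901, 0.1287]
ee_rot: [179.1, -0.0, 83.6]
force: [1.0, 0.1, -1.3]
opening: 0.715
```

Call:
{"name": "apply_moves", "arguments": {"commands": [{"x":0.011,"y":-0.032,"z":0,"wx":0.5,"wy":0,"wz":0,"hand":0.55},{"x":0.02,"y":-0.058,"z":-0.02,"wx":0.5,"wy":0,"wz":0,"hand":0.55},{"x":0.0215,"y":-0.063,"z":-0.03,"wx":0.5,"wy":0,"wz":0,"hand":0.55},{"x":0.0215,"y":-0.063,"z":-0.03,"wx":0.5,"wy":0,"wz":0,"hand":0.55}]}}

```text
time_s: 15.27
tcp_pos: [0.5474, -0.3541, 0.0948]
ee_rot: [179.4, -0.6, 83.4]
force: [-0.5, 0.5, -1.8]
opening: 0.711
```

```bash
python3 w.py w19
```

```text
{'time_s': np.float64(15.2667), 'tcp_pos': array([ 0.5474, -0.3541,  0.0948]), 'ee_rot': array([179.4488,  -0.6381,  83.4212]), 'force': array([-0.5044,  0.55  , -1.7561]), 'opening': np.float64(0.7115)}
```

View pics/w19.png

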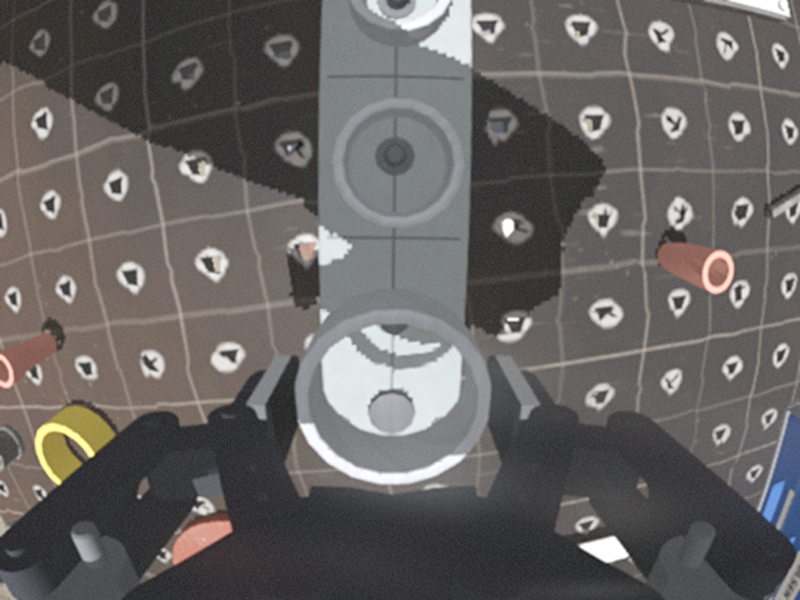

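```bash
python3 q.py w19 393,400,.0909 297,395,.0909 489,395,.0909 394,238,.006 392,413,.0135
```

```text
393,400,.0909 [ 0.5476 -0.3548]
297,395,.0909 [ 0.5181 -0.35  ]
489,395,.0909 [ 0.5775 -0.3572]
394,238,.006 [ 0.5535 -0.3159]
392,413,.0135 [ 0.5426 -0.4012]
```

Call:
{"name": "apply_moves", "arguments": {"commands": [{"x":0.002,"y":0.001,"z":-0.012,"wx":0,"wy":0,"wz":0,"hand":0.55},{"x":0.003,"y":0.001,"z":-0.025,"wx":0,"wy":0,"wz":0,"hand":0.55},{"x":0.004,"y":0.001,"z":-0.034,"wx":0,"wy":0,"wz":0,"hand":0.55},{"x":0.004,"y":0.001,"z":-0.034,"wx":0,"wy":0,"wz":0,"hand":0.55}]}}

```text
time_s: 15.65
tcp_pos: [0.5504, -0.3493, 0.06]
ee_rot: [179.6, -0.8, 83.6]
force: [-0.0, 0.1, -1.2]
opening: 0.713
```

Call:
{"name": "apply_moves", "arguments": {"commands": [{"x":-0.0015,"y":-0.0025,"z":-0.006,"wx":0,"wy":0,"wz":0,"hand":0.55},{"x":-0.0015,"y":-0.0025,"z":-0.014,"wx":0,"wy":0,"wz":0,"hand":0.55},{"x":-0.0015,"y":-0.0025,"z":-0.021,"wx":0,"wy":0,"wz":0,"hand":0.55},{"x":-0.0015,"y":-0.0025,"z":-0.0235,"wx":0,"wy":0,"wz":0,"hand":0.55},{"x":-0.0015,"y":-0.0025,"z":-0.0235,"wx":0,"wy":0,"wz":0,"hand":0.55}]}}

```text
time_s: 16.07
tcp_pos: [0.5487, -0.3516, 0.0365]
ee_rot: [179.7, -0.8, 83.6]
force: [-0.3, 0.0, -0.9]
opening: 0.708
```

Call:
{"name": "apply_moves", "arguments": {"commands": [{"x":0,"y":0,"z":-0.0008,"wx":0,"wy":0,"wz":0,"hand":0.55},{"x":0,"y":0,"z":-0.0008,"wx":0,"wy":0,"wz":0,"hand":0.8},{"x":0,"y":0,"z":0,"wx":0,"wy":0,"wz":0,"hand":0.95},{"x":0,"y":0,"z":0,"wx":0,"wy":0,"wz":0,"hand":1},{"x":0,"y":0,"z":0.01,"wx":0,"wy":0,"wz":0,"hand":1}]}}

```text
time_s: 16.48
tcp_pos: [0.5475, -0.3509, 0.0447]
ee_rot: [179.9, -0.9, 83.6]
force: [0.3, 0.6, -0.7]
opening: 0.999
```

Call:
{"name": "apply_moves", "arguments": {"commands": [{"x":0,"y":0,"z":0.03,"wx":0,"wy":0,"wz":0,"hand":1},{"x":0,"y":0,"z":0.07,"wx":0,"wy":0,"wz":0,"hand":1},{"x":-0.03,"y":0,"z":0.1,"wx":0,"wy":0,"wz":0,"hand":1},{"x":-0.07,"y":0,"z":0.12,"wx":0,"wy":0,"wz":0,"hand":1},{"x":-0.1,"y":0,"z":0.14,"wx":0,"wy":0,"wz":0,"hand":1}]}}

```text
time_s: 16.9
tcp_pos: [0.4467, -0.3508, 0.1867]
ee_rot: [179.8, -0.8, 83.7]
force: [-1.0, -0.9, -0.3]
opening: 1.002
```

Call:
{"name": "apply_moves", "arguments": {"commands": [{"x":-0.02,"y":0.03,"z":0.02,"wx":0,"wy":0,"wz":0,"hand":1},{"x":-0.04,"y":0.06,"z":0.04,"wx":0,"wy":0,"wz":0,"hand":1},{"x":-0.05,"y":0.09,"z":0.04,"wx":0,"wy":0,"wz":0,"hand":1},{"x":-0.05,"y":0.09,"z":0.04,"wx":0,"wy":0,"wz":0,"hand":1}]}}

```text
time_s: 17.23
tcp_pos: [0.3942, -0.2571, 0.2292]
ee_rot: [179.7, -0.9, 83.8]
force: [-0.2, 0.2, -0.3]
opening: 1.004
```

```bash
python3 w.py w20; python3 - <<'E'
from h import *
im=cams.grab_frame("top"); cv2.imwrite("pics/t20.png",cv2.resize(im[105:165,215:365],None,fx=5,fy=5,interpolation=cv2.INTER_CUBIC))
im=cams.grab_frame("scene"); cv2.imwrite("pics/s20.png",cv2.resize(im[160:240,240:400],None,fx=5,fy=5,interpolation=cv2.INTER_CUBIC))
E
```

```text
{'time_s': np.float64(17.2333), 'tcp_pos': array([ 0.3942, -0.2571,  0.2292]), 'ee_rot': array([179.7169,  -0.8714,  83.7698]), 'force': array([-0.2388,  0.2034, -0.2656]), 'opening': np.float64(1.0036)}
```

View pics/w20.png

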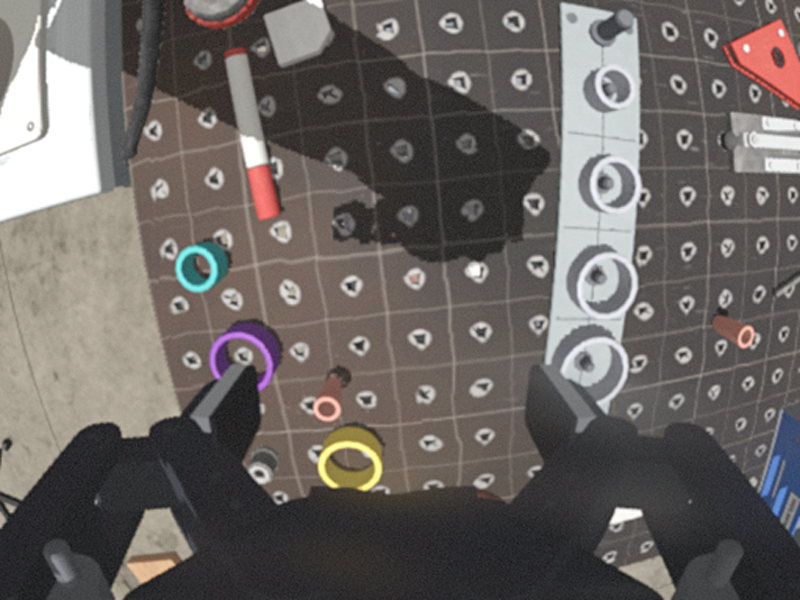

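View pics/t20.png

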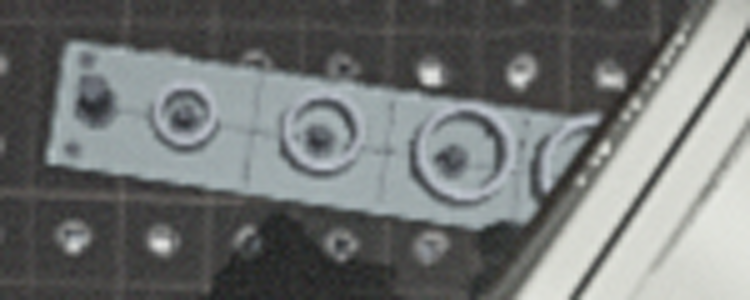

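View pics/s20.png

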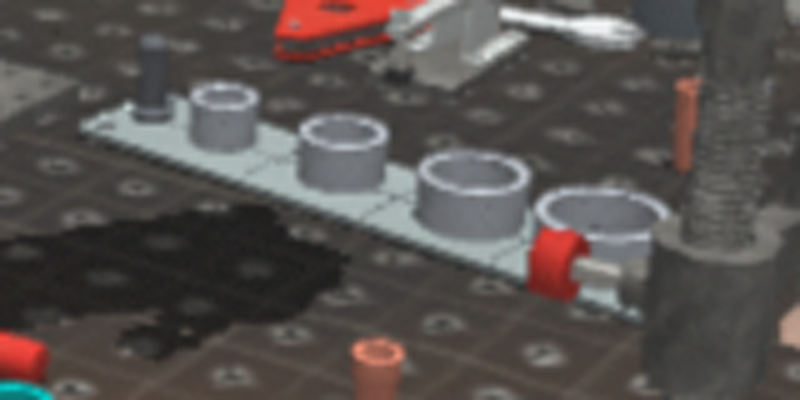

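All four rings stand upright in order from the post. In the top view, ring_54's rim centre (463,153) looks off its pin (451,160), so I'll quantify that.

```bash
python3 - <<'E'
from h import *
np.set_printoptions(precision=4,suppress=True)
so=(215,105)
m=np.array([.5624,-.2419]);a=np.radians(-97.08);u=np.array([np.cos(a),np.sin(a)]);v=np.array([-u[1],u[0]])
for n,p in [(36,(184,114)),(45,(322,132)),(54,(463,153))]:
    w=px2w("top",crop(p,so),.032); print("top",n,w,"along",(w-m)@u*1e3,"across",(w-m)@v*1e3)
E
python3 q.py w20 614,86,.032 614,184,.032 607,285,.032 594,369,.032 586,133,.006 576,229,.006 570,319,.006 606,38,.006
```

```text
top 36 [ 0.574  -0.1299] along -112.53483021803596 across -2.253522388017295
top 45 [ 0.5662 -0.2048] along -37.31915325546372 across -0.8391005397687391
top 54 [ 0.5567 -0.2812] along 39.65440484455251 across -0.8105121738312244
614,86,.032 [ 0.575  -0.1306]
614,184,.032 [ 0.567  -0.2052]
607,285,.032 [ 0.5583 -0.2818]
594,369,.032 [ 0.5484 -0.3504]
586,133,.006 [ 0.5585 -0.1644]
576,229,.006 [ 0.5437 -0.2404]
570,319,.006 [ 0.5366 -0.3143]
606,38,.006 [ 0.5882 -0.0841]
```

```bash
python3 -c "
from bench import robot
print(robot.job_done())"
```

```text
the job is handed in; nothing more can be done
None
```

I placed the four rings over the pins in order from the stop post (36, 45, 54, 63 mm), let them go, and handed the job in at about 17.4 s of the 88 s allowed.

**Last checks:**
- **Position:** the top and wrist cameras put each ring's centre within about 3 mm of its pin. Ring_54 was the farthest off, about 2–3 mm along the row.
- **Seating:** the scene view shows the rings upright on the strip. The gripper was open and well clear of them.
- **Ring_63:** the arm and clamp partly hid it from the top and scene cameras, so only the wrist camera checked its position. That put it about 2 mm off.

The two cameras disagreed with each other by 1–2 mm. The highest wrist force I saw was about 34 N, a brief push against the table while gripping ring_54; readings came only at the end of each move.

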